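Set the grinder five clicks coarse and park the mug under its spout

ROBOT

A 6-joint arm with a two-finger parallel gripper is mounted at the origin on a cart in front of the work surface, level with it; the furniture and walls round the work are solid. World frame = base frame: x ahead of the robot, y to its left, z up, the work surface at z = 0. Lengths are in m, angles in rad, forces in N, time in s.
With the tool pointing down it reaches from about 0.325 to 0.85 m from the base axis. Payload 4.4 kg.
Tool frame: the origin (TCP) lies midway between the tips of the shut fingers; the grasp point (between the pads) lies 19 mm behind it; y points along the fingers, z is the direction in which the jaws open and shut, and the axes are right-handed (so a half turn about y gives the same grasp; the last joint's range is limited). The gripper opens to 94 mm and grips with 3 to 60 N. Pads are 16 mm wide; open, the fingers measure 119 mm over their backs; the gripper's body (75 mm by 177 mm) begins 78 mm behind the grasp point.
Start: joints at [-1.256, 0.207, 1.542, -0, 1.393, -0.15], TCP at [0.258, -0.514, 0.205] pointing down, gripper open.
Joint ranges: [-2.73, 2.73], [-0.86, 2.22], [0.23, 2.46], [-1.11, 4.25], [0.08, 2.63], [-2.82, 2.82]. Speed limits (rad/s): [2.79, 2.79, 3.14, 3.14, 3.14, 3.14].

INTERFACE

Orientations are given as a unit quaternion [w, x, y, z].
In Python, from workcell import get_obs, read_camera, sign_off gives the robot as it stands. The module is installed in compiled form; this text tells all that it offers.
- The arm moves only by the tool apply_moves, never from a script. Its argument "deltas" is one flat list of numbers, 7 for each row, row after row: the shift along the tool's x, y, z in m, then the turn, a rotation vector about the tool's x, y, z in degrees, then the finger opening in m, from 0 to 0.094. In form: [dx, dy, dz, wx, wy, wz, hand, dx, dy, dz, wx, wy, wz, hand, ...]. A call has exactly 8 rows; each row shifts and turns the commanded pose from where the row before left it, along the tool's axes as they then stand; what a row does not reach is not made up. A row lasts 1/12 s, in which the tool goes at most 41.7 mm and 7.16 degrees, less where a joint would pass 70% of its speed; a pose out of reach is approached as far as the arm can. A call is refused whole if a number of a shift passes 0.0417 or a number of a turn 7.16, either way. A call with a gripper value outside its range is refused whole. The fingers move at their own pace and stop on an object; "squeeze" is the grip in N (left out, the last holds). Time passes only in rows, so rows that do not move let the fingers close, or fill a call up. It gives the time, the measured TCP pose, the force and the opening at its end, in the units of the state.
- get_obs(): the state, without advancing time (a new reading comes with each control period).
- read_camera(name): name is "scene" or "side" or "wrist"; returns a dict with "image" (384x512x3 uint8, blue, green, red), "mtx" (3x3 intrinsics, pixels), "rvec" (rotation vector, rad) and "tvec" (3), from world to camera coordinates, as OpenCV has them; the wrist camera has in their place "tool_from_camera" (4x4, takes a point from camera to tool coordinates, whose origin is the TCP and whose axes are the tool frame's). Camera axes: x right, y down, z forward; pixel columns grow to the right and rows downward; lengths in m; the calibration is good to about 2 mm. A picture is of the moment at which its call begins: read the wrist's pose just before it. There is no depth.
- sign_off(): hands the job in, once; it reports no verdict.
The state is a dict: "time": time; "qpos": joint angles; "joint_vel": joint speeds; "effort": joint torques, N m; "position": TCP position; "tool_rot": TCP orientation; "wrist_force": force on the tool from outside, world axes, zero at the start; "moment": the same for the moment, N m; "grip_width": finger opening in m.
Only numpy, scipy, OpenCV 4.12 (cv2) and the standard library are available. Lean on these libraries where they do the work, as an engineer would, in place of code of your own. Each camera call takes 0.05 s, during which the arm holds its last target.

TASK

Get the grinder ready: turn its grind dial anticlockwise all the way to the stop, then clockwise exactly five clicks from there. After that, stand the green-and-white mug upright in the bay, centred right under the spout with its handle towards the front, and let go; leave the jar, mill, shaker and kitchen timer where they are.

Things in the scene. Friction and masses are not known exactly. Their poses are not given: they have to be found in the camera images.
- grinder: aluminium bench grinder, fixed, 160 mm deep, 286 wide, 300 tall. Origin on the worktop; x to its back, y to its left. Motor housing at y 5..145 mm: front wall at x -70 mm, 60 mm high; from there the dial's panel rises backwards at 30 degrees to x 50, z 129 mm. Mug bay at y -141..5 mm, open to the front, under a head (x 0..90, z 130..186 mm) with spout and clear hopper.
- dial (a joint): angle of the grind dial: 0 at its fine stop, growing clockwise (seen facing the panel) to 3.142 rad. Sprung detents, a click each 20 degrees (0.349 rad): five clicks from the stop is 1.745 rad. Let go between two notches it snaps to the nearer one. 0.2 N m takes it over a click. Starts between clicks 2 and 8.
- dial_top (a point): centre of the dial's top face; the frame turns with the dial, its z is the dial's axis, out of the panel (30 degrees from vertical, leaning to the grinder's front). Black fluted round dial, 56 mm across, grip side from 6 to 32 mm below this point; the panel is 40 mm below. A low steel rib along +y is the pointer (to the grinder's left at 0); ticks on the panel mark the clicks, the longest is 0.
- mug: green-and-white mug, 0.3 kg, body 86 mm across and 100 mm tall. Origin on its underside; its handle points along its own -y axis; z is up.
- mug_centre (a point): centre of the mug's round underside, 18.5 mm from the body's origin along the mug's +y.
- mug_handle (a point): middle of the upper arm of the mug's handle, 63.5 mm from the mug's centre line, 78 mm above its foot. The arm is 32 mm wide (along the mug's x), 69 to 88 mm above the foot, and runs from the mug's wall to 40 mm beyond it; below it is the handle's opening, closed outwards by a 14 mm wide upright.
- under_spout (a point): point on the worktop straight below the spout, axes as grinder. Bay walls round it: inner faces 54 mm to either side, front edges 30 mm in front of it (cheeks 12 mm thick, 132 mm tall), back wall 47 mm behind (a mug against it stands 4 mm behind this point). Above: spout tip at z 114 mm, head underside at z 130 mm, head front 30 mm in front.
- honey_jar: honey jar with red lid, 65 mm across, 100 mm tall, a bystander; origin in its underside
- pepper_mill: dark wooden pepper mill, 58 mm across, 150 mm tall, a bystander; origin in its underside
- salt_shaker: glass salt shaker, 44 mm across, 90 mm tall, a bystander; origin in its underside
- kitchen_timer: round kitchen timer with red cap, 64 mm across, 43 mm tall, a bystander (not the dial in question); origin in its underside

How it is judged:
On the way, in this order (a step that is already met when the one before it is completed fails the run):
1. the dial is turned back to its fine stop (value of joint dial below 0.1 rad), for 0.1 s.
2. the dial stands five clicks from the stop, the mug not yet under the spout (value of joint dial between 1.62 and 1.87 rad and horizontal distance between mug_centre and under_spout above 0.03 m), for 0.3 s.
3. the mug stands under the spout (horizontal distance between mug_centre and under_spout below 0.015 m and height (world z) of mug_centre below 0.006 m), for 0.2 s.
At the end, for the whole second after the job is handed in: Having first been at its fine stop, the dial rests at the fifth click (1.62 to 1.87 rad); the mug is upright (0.08 rad) and still on the worktop, its centre within 15 mm of the point below the spout, mid-handle over 40 mm in front of that point (all of step 3 and value of joint dial between 1.62 and 1.87 rad and x of mug_handle in the frame of under_spout below -0.04 m and angle between mug's own z axis and vertical below 0.08 rad and linear speed of mug below 0.02 m/s); the robot touches nothing.
It fails at once if the mug is tipped over (angle between mug's own z axis and vertical above 0.6 rad).
It fails at once if the jar, mill, shaker or kitchen timer is shifted by more than 30 mm (distance of any of honey_jar, pepper_mill, salt_shaker, kitchen_timer from where it was at the start of the episode above 0.03 m).
It also fails if it takes over 67 s, if anything falls off the work surface, if the arm or the gripper's body presses on something with over 40 N, if the wrist force passes 120 N, or if a joint passes its speed limit or range.

## Working session

There is one attempt and no reset: what is moved stays moved. The work goes in short steps, Python scripts to look and compute and a tool call to move; the robot and the scene stay as the last step left them, time stands still between calls to the robot, and variables do not carry over. Pictures are saved under pics/ and viewed, and the job is handed in when it is done.

Besides the shell and the picture viewer there is one more tool, called after ">>>" as name(argument=value, ...), one argument or row to a line, values as JSON. apply_moves: Moves the arm, as the interface text tells. Its arguments: {"type":"object","properties":{"deltas":{"type":"array","items":{"type":"number"}},"squeeze":{"type":"number"}},"required":["deltas"]}

```bash
ls; mkdir -p pics
python3 - <<'E'
from workcell import get_obs, read_camera
import cv2,numpy as np
o=get_obs(); print(o)
for n in ["scene","side","wrist"]:
    c=read_camera(n); cv2.imwrite(f"pics/{n}0.png",c["image"])
    print(n,{k:np.round(v,4).tolist() for k,v in c.items() if k!="image"})
E
```

```text
pics
{'time': 0.0, 'qpos': array([-1.25649935e+00,  2.07423518e-01,  1.54292126e+00, -1.75393828e-05,
        1.39350525e+00, -1.50448125e-01]), 'joint_vel': array([ 0.00120964,  0.00063001,  0.00087221, -0.00132831,  0.00120556,
       -0.00139217]), 'effort': array([ 1.70270669e-04, -3.70879054e+01, -2.81416029e+01,  6.97378116e-02,
        3.60719149e-02, -1.81897408e-04]), 'position': array([ 0.25747339, -0.51323868,  0.20430433]), 'tool_rot': array([ 0.16276704, -0.16290982,  0.68889594, -0.68730609]), 'wrist_force': array([ 0.50797154, -0.05891023, -0.67810206]), 'moment': array([ 0.01798636,  0.00057931, -0.01293022]), 'grip_width': 0.09415618353065569}
scene {'mtx': [[477.1229, 0.0, 262.1736], [0.0, 477.1229, 191.8401], [0.0, 0.0, 1.0]], 'rvec': [1.121, -2.1764, 1.127], 'tvec': [0.2734, 0.3574, 0.9646]}
side {'mtx': [[471.6635, 0.0, 257.7016], [0.0, 471.6635, 186.596], [0.0, 0.0, 1.0]], 'rvec': [1.1326, -2.646, 0.6784], 'tvec': [0.3502, 0.4432, 1.0239]}
wrist {'mtx': [[274.8917, 0.0, 263.5349], [0.0, 274.8917, 194.7755], [0.0, 0.0, 1.0]], 'tool_from_camera': [[0.0013, 0.9655, 0.2604, -0.0757], [0.0001, -0.2604, 0.9655, -0.1789], [1.0, -0.0012, -0.0005, 0.0004], [0.0, 0.0, 0.0, 1.0]]}
```

View pics/scene0.png

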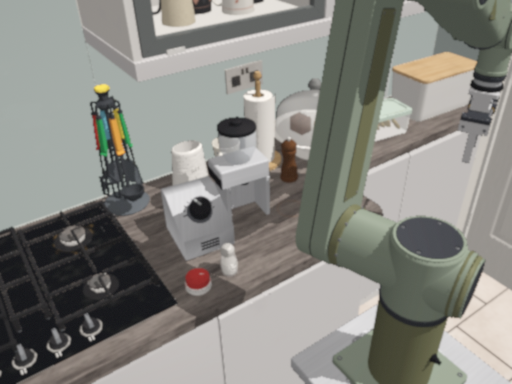

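View pics/side0.png

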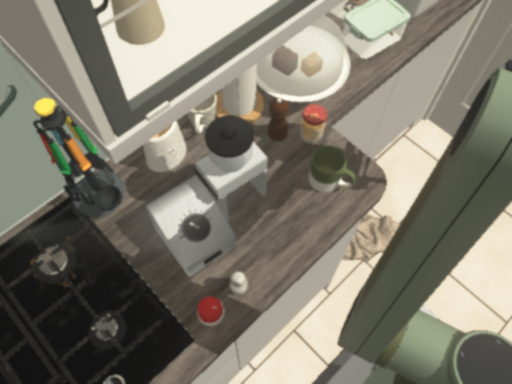

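View pics/wrist0.png

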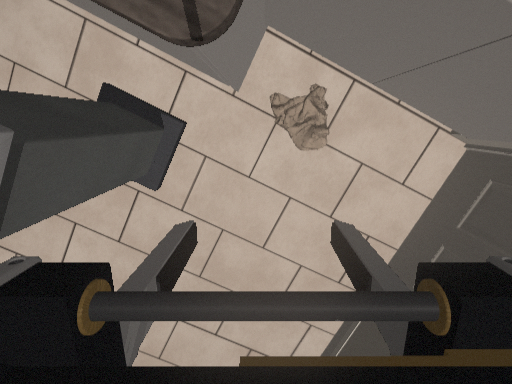

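Run:
```python
import cv2
a=cv2.imread("pics/scene0.png"); b=cv2.imread("pics/side0.png")
cv2.imwrite("pics/c1.png",cv2.resize(a[110:310,140:320],None,fx=3.0,fy=3.0,interpolation=cv2.INTER_CUBIC)[:600])
cv2.imwrite("pics/c2.png",cv2.resize(b[95:295,140:390],None,fx=3,fy=3,interpolation=cv2.INTER_CUBIC))
```

```text
(no output)
```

View pics/c1.png

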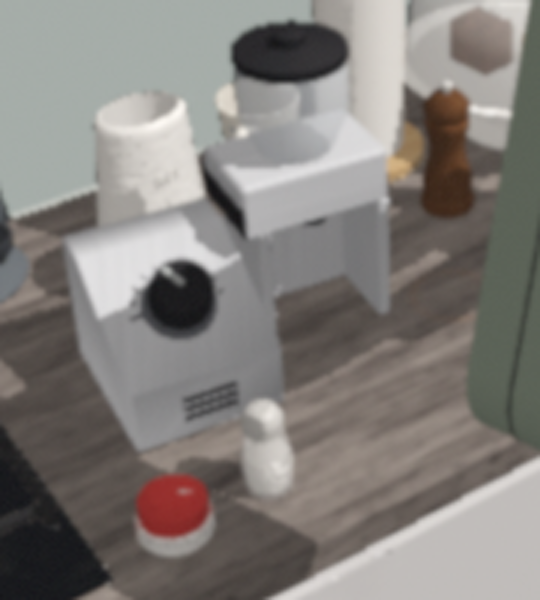

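View pics/c2.png

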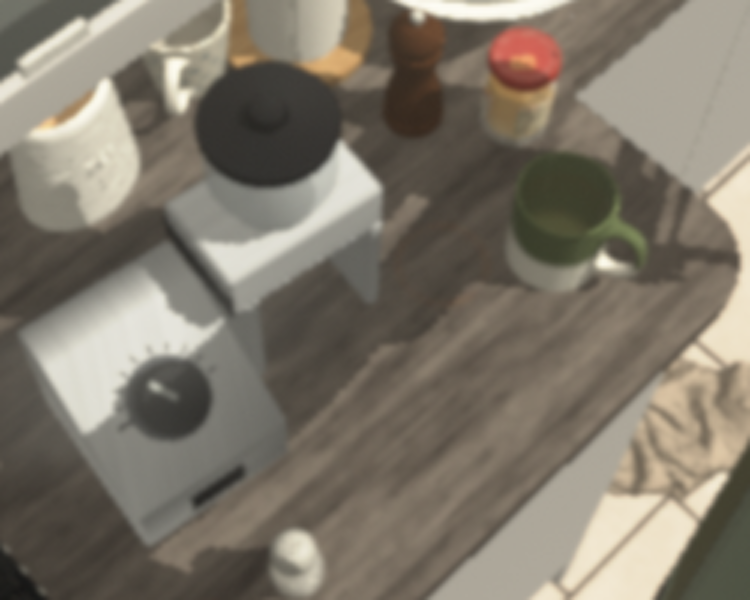

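```bash
cat > h.py <<'E'
import cv2,numpy as np
from scipy.spatial.transform import Rotation as R
CAL={"scene":([477.1229,262.1736,191.8401],[1.121,-2.1764,1.127],[.2734,.3574,.9646]),
"side":([471.6635,257.7016,186.596],[1.1326,-2.646,.6784],[.3502,.4432,1.0239])}
def ray(n,uv):
    (f,cx,cy),rv,t=CAL[n]; Rm=cv2.Rodrigues(np.array(rv))[0]
    o=-Rm.T@np.array(t); d=Rm.T@np.array([(uv[0]-cx)/f,(uv[1]-cy)/f,1]); return o,d/np.linalg.norm(d)
def onz(n,uv,z=0):
    o,d=ray(n,uv); return o+d*(z-o[2])/d[2]
def tri(r1,r2):
    A=[];b=[]
    for o,d in (r1,r2):
        P=np.eye(3)-np.outer(d,d);A.append(P);b.append(P@o)
    x=np.linalg.lstsq(np.vstack(A),np.hstack(b),rcond=None)[0]
    return x,[np.linalg.norm((np.eye(3)-np.outer(d,d))@(x-o)) for o,d in (r1,r2)]
def proj(n,p):
    (f,cx,cy),rv,t=CAL[n]; K=np.array([[f,0,cx],[0,f,cy],[0,0,1]])
    return cv2.projectPoints(np.array(p,float).reshape(-1,3),np.array(rv),np.array(t),K,None)[0].reshape(-1,2)
E
python3 - <<'E'
from h import *
np.set_printoptions(precision=4,suppress=True)
S=lambda x,y:(140+x/3,110+y/3)
D=lambda x,y:(140+x/3,95+y/3)
print("cams",ray("scene",(0,0))[0],ray("side",(0,0))[0])
for nm,s,d in [("dial",(180,297),(168,397)),("FLbot",(143,450),(150,545)),("FLtop60",(135,387),(135,523)),("FRbot",(283,400),(287,452)),("backtopL",(67,240),(20,335)),
 ("headFL",(240,230),(243,308)),("headFR",(385,195),(380,190)),("cheekRbot",(388,313),(375,303))]:
    print(nm,*tri(ray("scene",S(*s)),ray("side",D(*d))),onz("scene",S(*s)),onz("side",D(*d)))
print("mug rim",onz("side",D(566,205),.1),onz("side",D(512,205),.1),onz("side",D(620,205),.1),onz("side",D(566,155),.1),onz("side",D(566,262),.1))
print("mug foot bottom px",onz("side",D(550,290),0))
print("handle",onz("side",D(625,230),.088),onz("side",D(648,262),.06))
print("jar",onz("side",D(524,58),.1),onz("side",D(516,130),0))
print("mill",onz("side",D(418,18),.15),onz("side",D(412,120),0))
print("shaker",tri(ray("scene",S(262,415)),ray("side",D(297,545))))
print("timer",onz("side",(210,309),.035),onz("scene",(198,279),.04))
E
```

```text
cams [-0.335   0.5494  0.8479] [0.1784 0.3296 1.1077]
dial [0.5856 0.1215 0.1036] [np.float64(0.0009301894308660086), np.float64(0.0009301894308656632)] [0.7133 0.0609 0.    ] [0.628  0.1009 0.    ]
FLbot [ 0.5391  0.1944 -0.0017] [np.float64(0.0007687858302297628), np.float64(0.0007687858302296099)] [0.537  0.1944 0.    ] [0.5388 0.1953 0.    ]
FLtop60 [0.5342 0.1984 0.0746] [np.float64(0.0034713365908593747), np.float64(0.003471336590859516)] [0.6164 0.161  0.    ] [0.5614 0.1923 0.    ]
FRbot [ 0.5217  0.0611 -0.0005] [np.float64(0.0001876848248496184), np.float64(0.0001876848248496226)] [0.5211 0.0612 0.    ] [0.5216 0.0614 0.    ]
backtopL [0.6949 0.1746 0.1252] [np.float64(0.0011756551708446226), np.float64(0.0011756551708446785)] [0.8726 0.1085 0.    ] [0.7612 0.1561 0.    ]
headFL [0.589  0.0472 0.144 ] [np.float64(0.0062925089470417615), np.float64(0.006292508947041775)] [ 0.7802 -0.0482  0.    ] [ 0.6477 -0.0018  0.    ]
headFR [ 0.6087 -0.1216  0.1059] [np.float64(0.004879771091984666), np.float64(0.004879771091984116)] [ 0.7445 -0.2116  0.    ] [ 0.6522 -0.1745  0.    ]
cheekRbot [ 0.5716 -0.0906 -0.0014] [np.float64(0.0007194702702967279), np.float64(0.0007194702702970425)] [ 0.5699 -0.0903  0.    ] [ 0.5713 -0.0894  0.    ]
mug rim [ 0.4921 -0.2314  0.1   ] [ 0.5231 -0.1987  0.1   ] [ 0.4611 -0.2642  0.1   ] [ 0.5256 -0.2685  0.1   ] [ 0.4556 -0.1909  0.1   ]
mug foot bottom px [ 0.4738 -0.2111  0.    ]
handle [ 0.4454 -0.2558  0.088 ] [ 0.4186 -0.2622  0.06  ]
jar [ 0.6201 -0.3177  0.1   ] [ 0.6115 -0.3144  0.    ]
mill [ 0.6894 -0.2507  0.15  ] [ 0.6871 -0.2511  0.    ]
shaker (array([0.439 , 0.1263, 0.0751]), [np.float64(0.0019332073951590556), np.float64(0.0019332073951593633)])
timer [0.4381 0.2153 0.035 ] [0.423 0.222 0.04 ]
```

```bash
cat >> h.py <<'E'
np.set_printoptions(precision=4,suppress=True)
yaw=np.radians(-7.0)
xd=np.array([np.cos(yaw),np.sin(yaw),0]); yd=np.array([-np.sin(yaw),np.cos(yaw),0]); zd=np.array([0,0,1.])
def rot(q): return R.from_quat([q[1],q[2],q[3],q[0]])
def plan(p0,R0,p1,R1):
    """shift in tool frame axes at start, total rotvec deg in tool frame"""
    print("shift tool axes(start)",R0.inv().apply(p1-p0),"rotvec deg",np.degrees((R0.inv()*R1).as_rotvec()))
E
python3 - <<'E'
from h import *
from workcell import get_obs
o=get_obs();Rm=rot(o["tool_rot"]);print(Rm.as_matrix())
n=-.5*xd+.866*zd
# target tool y=-n ; candidates for tool z in plane perp n
for a in range(0,360,30):
    e1=yd; e2=np.cross(n,yd)
    z=np.cos(np.radians(a))*e1+np.sin(np.radians(a))*e2
    y=-n; x=np.cross(y,z); T=R.from_matrix(np.column_stack([x,y,z]))
    print(a,z,np.degrees((Rm.inv()*T).as_rotvec()), np.linalg.norm(np.degrees((Rm.inv()*T).as_rotvec())))
E
```

```text
[[-0.8939 -0.0006  0.4483]
 [-0.4483  0.0016 -0.8939]
 [-0.0002 -1.     -0.0017]]
0 [0.1219 0.9925 0.    ] [  38.0972 -142.0947  -11.6335] 147.57243435562347
30 [-0.3242  0.9123 -0.25  ] [  38.8252 -170.4766  -24.2423] 176.51443852139326
60 [-0.6835  0.5877 -0.433 ] [-28.0146 148.9707  30.0215] 154.52625874967407
90 [-0.8595  0.1055 -0.5   ] [-17.2003 120.2468  32.3228] 125.69768717945136
120 [-0.8053 -0.4049 -0.433 ] [-7.5667 91.2456 32.7256] 97.23155845431401
150 [-0.5353 -0.8068 -0.25  ] [ 1.0928 62.0819 31.594 ] 69.66734034504415
180 [-0.1219 -0.9925 -0.    ] [ 8.8991 32.8259 29.1426] 44.78867716669772
210 [ 0.3242 -0.9123  0.25  ] [15.9149  3.5258 25.4884] 30.255164989035745
240 [ 0.6835 -0.5877  0.433 ] [ 22.1576 -25.7793  20.6765] 39.78756487348049
270 [ 0.8595 -0.1055  0.5   ] [ 27.6028 -55.0509  14.6886] 63.310942784090656
300 [0.8053 0.4049 0.433 ] [ 32.179  -84.2428   7.4403] 90.48589650849283
330 [0.5353 0.8068 0.25  ] [  35.7529 -113.2909   -1.2367] 118.80500832211128
```

```bash
cat >> h.py <<'E'
def seq(p1,R1,nrows,hand,bump=0.0,p0=None,R0=None):
    """straight line + slerp rows with vertical bump, printed in tool axes"""
    from workcell import get_obs
    o=get_obs()
    if p0 is None:p0=o["position"]
    if R0 is None:R0=rot(o["tool_rot"])
    rv=(R0.inv()*R1).as_rotvec(); w=np.degrees(rv)/nrows
    pos=lambda s:p0+(np.array(p1)-p0)*s+np.array([0,0,bump*4*s*(1-s)])
    for i in range(nrows):
        Ra=R0*R.from_rotvec(rv*i/nrows)
        d=Ra.inv().apply(pos((i+1)/nrows)-pos(i/nrows))
        print(", ".join(f"{v:.4f}" for v in d)+", "+", ".join(f"{v:.2f}" for v in w)+f", {hand},", "" if (i+1)%8 else "\n")
def dialR(a):
    n=-.5*xd+.866*zd; e1=yd; e2=np.cross(n,yd)
    z=np.cos(np.radians(a))*e1+np.sin(np.radians(a))*e2
    return R.from_matrix(np.column_stack([np.cross(-n,z),-n,z]))
E
python3 - <<'E'
from h import *
seq([.52,.129,.216],dialR(210),24,.094,.1)
E
```

```text
-0.0218, -0.0164, -0.0191, 0.66, 0.15, 1.06, 0.094, 
-0.0220, -0.0148, -0.0189, 0.66, 0.15, 1.06, 0.094, 
-0.0222, -0.0133, -0.0188, 0.66, 0.15, 1.06, 0.094, 
-0.0223, -0.0117, -0.0188, 0.66, 0.15, 1.06, 0.094, 
-0.0224, -0.0101, -0.0188, 0.66, 0.15, 1.06, 0.094, 
-0.0224, -0.0085, -0.0188, 0.66, 0.15, 1.06, 0.094, 
-0.0223, -0.0069, -0.0189, 0.66, 0.15, 1.06, 0.094, 
-0.0222, -0.0054, -0.0189, 0.66, 0.15, 1.06, 0.094, 

-0.0221, -0.0038, -0.0191, 0.66, 0.15, 1.06, 0.094, 
-0.0218, -0.0023, -0.0192, 0.66, 0.15, 1.06, 0.094, 
-0.0216, -0.0007, -0.0194, 0.66, 0.15, 1.06, 0.094, 
-0.0213, 0.0008, -0.0196, 0.66, 0.15, 1.06, 0.094, 
-0.0209, 0.0023, -0.0199, 0.66, 0.15, 1.06, 0.094, 
-0.0205, 0.0038, -0.0201, 0.66, 0.15, 1.06, 0.094, 
-0.0200, 0.0053, -0.0205, 0.66, 0.15, 1.06, 0.094, 
-0.0194, 0.0067, -0.0208, 0.66, 0.15, 1.06, 0.094, 

-0.0189, 0.0081, -0.0212, 0.66, 0.15, 1.06, 0.094, 
-0.0182, 0.0095, -0.0216, 0.66, 0.15, 1.06, 0.094, 
-0.0175, 0.0109, -0.0220, 0.66, 0.15, 1.06, 0.094, 
-0.0168, 0.0122, -0.0224, 0.66, 0.15, 1.06, 0.094, 
-0.0160, 0.0135, -0.0229, 0.66, 0.15, 1.06, 0.094, 
-0.0151, 0.0148, -0.0234, 0.66, 0.15, 1.06, 0.094, 
-0.0143, 0.0161, -0.0240, 0.66, 0.15, 1.06, 0.094, 
-0.0133, 0.0173, -0.0245, 0.66, 0.15, 1.06, 0.094,
```

>>> apply_moves(
  deltas=[-0.022,-0.016,-0.019,0.66,0.15,1.06,0.094,-0.022,-0.015,-0.019,0.66,0.15,1.06,0.094,-0.022,-0.013,-0.019,0.66,0.15,1.06,0.094,-0.022,-0.012,-0.019,0.66,0.15,1.06,0.094,-0.0225,-0.01,-0.019,0.66,0.15,1.06,0.094,-0.0225,-0.0085,-0.019,0.66,0.15,1.06,0.094,-0.022,-0.007,-0.019,0.66,0.15,1.06,0.094,-0.022,-0.0055,-0.019,0.66,0.15,1.06,0.094],
)

```text
time: 0.82
position: [0.3446, -0.2978, 0.2981]
tool_rot: [-0.214, 0.096, -0.667, 0.707]
wrist_force: [0.9, 0.6, 0.5]
grip_width: 0.0937
```

>>> apply_moves(
  deltas=[-0.022,-0.004,-0.019,0.66,0.15,1.06,0.094,-0.022,-0.002,-0.019,0.66,0.15,1.06,0.094,-0.0215,-0.001,-0.0195,0.66,0.15,1.06,0.094,-0.0215,0.001,-0.0195,0.66,0.15,1.06,0.094,-0.021,0.002,-0.02,0.66,0.15,1.06,0.094,-0.0205,0.004,-0.02,0.66,0.15,1.06,0.094,-0.02,0.005,-0.0205,0.66,0.15,1.06,0.094,-0.0195,0.0065,-0.021,0.66,0.15,1.06,0.094],
)

```text
time: 1.48
position: [0.4324, -0.0836, 0.3021]
tool_rot: [-0.263, 0.029, -0.641, 0.72]
wrist_force: [1.5, 0.3, 0.3]
grip_width: 0.0938
```

>>> apply_moves(
  deltas=[-0.019,0.008,-0.021,0.66,0.15,1.06,0.094,-0.018,0.0095,-0.0215,0.66,0.15,1.06,0.094,-0.0175,0.011,-0.022,0.66,0.15,1.06,0.094,-0.017,0.012,-0.0225,0.66,0.15,1.06,0.094,-0.016,0.0135,-0.023,0.66,0.15,1.06,0.094,-0.015,0.015,-0.0235,0.66,0.15,1.06,0.094,-0.014,0.016,-0.024,0.66,0.15,1.06,0.094,-0.0135,0.017,-0.0245,0.66,0.15,1.06,0.094],
)

```text
time: 2.15
position: [0.5197, 0.131, 0.2168]
tool_rot: [-0.31, -0.038, -0.611, 0.727]
wrist_force: [-0.4, -0.8, -0.1]
grip_width: 0.0945
```

```bash
cat >> h.py <<'E'
def look(name,tag):
    from workcell import get_obs,read_camera
    import json
    o=get_obs(); c=read_camera(name); cv2.imwrite(f"pics/{tag}.png",c["image"])
    json.dump({"p":o["position"].tolist(),"q":o["tool_rot"].tolist()},open(f"pics/{tag}.json","w"))
    print(tag,o["time"],o["position"],o["qpos"],"F",o["wrist_force"],"w",o["grip_width"]); return o
M=np.array([[274.8917,0,263.5349],[0,274.8917,194.7755],[0,0,1]])
from functools import lru_cache
TFC=np.array([[.0013,.9655,.2604,-.0757],[.0001,-.2604,.9655,-.1789],[1,-.0012,-.0005,.0004],[0,0,0,1]])
def wray(tag,uv):
    import json
    j=json.load(open(f"pics/{tag}.json")); Rm=rot(j["q"]).as_matrix(); p=np.array(j["p"])
    d=TFC[:3,:3]@np.linalg.inv(M)@np.array([uv[0],uv[1],1.]); o=p+Rm@TFC[:3,3]; d=Rm@d
    return o,d/np.linalg.norm(d)
def wproj(tag,P):
    import json
    j=json.load(open(f"pics/{tag}.json")); Rm=rot(j["q"]).as_matrix(); p=np.array(j["p"])
    t=Rm.T@(np.array(P)-p); c=np.linalg.inv(TFC)@np.r_[t,1]; u=M@c[:3]; return u[:2]/u[2]
def hit(r,p0,n):
    o,d=r; return o+d*np.dot(np.array(p0)-o,n)/np.dot(d,n)
def wz(tag,uv,z): return hit(wray(tag,uv),[0,0,z],zd)
E
python3 - <<'E'
from h import *
look("wrist","w1"); look("side","s1")
E
```

```text
w1 2.15 [0.5197 0.131  0.2168] [ 0.1817 -0.1961  2.0204 -0.2062  0.8231  1.4538] F [-0.3624 -0.7907 -0.071 ] w 0.09449073039441049
s1 2.2 [0.5179 0.1344 0.2118] [ 0.188  -0.1892  2.0231 -0.2052  0.8201  1.4579] F [-1.3161  1.2359 -0.9555] w 0.09395334951085173
```

View pics/w1.png

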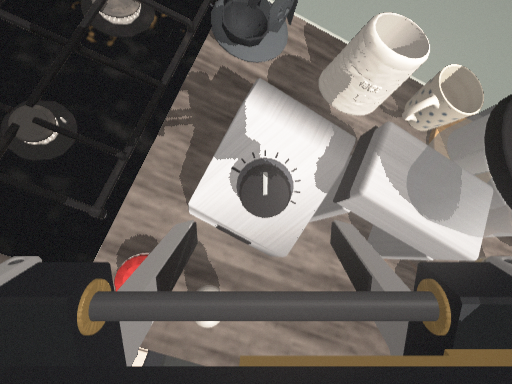

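Run:
```python
import cv2
a=cv2.imread("pics/w1.png")
cv2.imwrite("pics/w1c.png",cv2.resize(a[70:260,180:370],None,fx=3,fy=3,interpolation=cv2.INTER_CUBIC))
```

```text
(no output)
```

View pics/w1c.png

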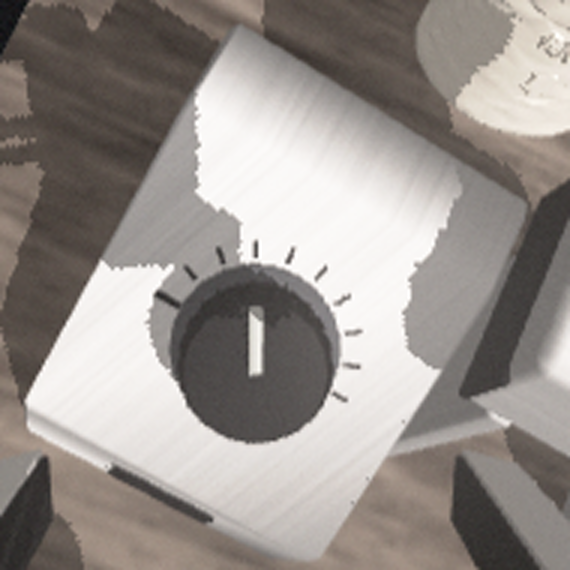

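Run:
```python
from h import *
C=lambda x,y:(180+x/3,70+y/3)
t="w1"
L=wz(t,C(28,408),.06); Rr=wz(t,C(322,558),.06); print("front top L,R",L,Rr,np.linalg.norm(L-Rr))
d=(L-Rr)[:2]; y=np.degrees(np.arctan2(-d[0],d[1])); print("yaw",y)
for yw in (-7,y):
    a=np.radians(yw); X=np.array([np.cos(a),np.sin(a),0]);Y=np.array([-np.sin(a),np.cos(a),0])
    mid=(L+Rr)/2; O=mid+.07*X-.075*Y; O[2]=0
    n=-.5*X+.866025*zd; P=mid+.04*n
    top=hit(wray(t,C(256,362)),P,n); l=top-O
    print(yw,"O",O,"dial top",top,"local",l@X,l@Y,l@zd)
    for uv,nm in [((166,299),'0'),((256,249),'3'),((343,300),'6'),((340,397),'9')]:
        p=hit(wray(t,C(*uv)),mid,n)-(top-.04*n); print(nm,p@Y,p@np.cross(n,Y),np.linalg.norm(p),np.degrees(np.arctan2(-p@np.cross(n,Y),p@Y)))
    print("pointer",[ (hit(wray(t,C(256,v)),P,n)-top)@Y for v in (308,375)],[ (hit(wray(t,C(256,v)),P,n)-top)@np.cross(n,Y) for v in (308,375)])
```

```text
front top L,R [0.5411 0.1948 0.06  ] [0.5261 0.0563 0.06  ] 0.13928000829098572
yaw -6.187957010038249
-7 O [0.5939 0.0426 0.    ] dial top [0.575  0.1244 0.13  ] local -0.028705357014550827 0.07889433785892142 0.1300294951274208
0 0.03830883211553436 0.004109162552979571 0.03852858480079581 -6.122371569577638
3 0.01734243224636175 -0.03058761390635949 0.035161950102935956 60.447819141308145
6 -0.022441551576794408 -0.030365981859021618 0.037758664387468666 126.46573245160265
9 -0.04230247639472342 0.004283788401579521 0.04251882365529142 -174.21761662852455
pointer [np.float64(0.00965096773775945), np.float64(-0.002374064870289007)] [np.float64(-0.01671148767765906), np.float64(0.004110899228330517)]
-6.187957010038249 O [0.5951 0.0434 0.    ] dial top [0.575  0.1244 0.1301] local -0.02866227660782903 0.07831219802989298 0.13005436762343525
0 0.038068925162426326 0.003586359551679238 0.03823748222427423 -5.381780456466892
3 0.016688259270464637 -0.03080465735270951 0.03503463394631538 61.55361557258216
6 -0.023124982890343808 -0.030067860666268927 0.037932067054322546 127.5636345929855
9 -0.04260198667875031 0.004866382045998374 0.0428790270383601 -173.48340624840125
pointer [np.float64(0.009451022692918018), np.float64(-0.0023255757369340475)] [np.float64(-0.016837795247907485), np.float64(0.004143209614906489)]
```

```bash
sed -i 's/^yaw=.*/yaw=np.radians(-6.6)/' h.py
python3 - <<'E'
from h import *
from workcell import get_obs
O=np.array([.5943,.043,0]); n=-.5*xd+.866*zd
top=O-.030*xd+.076*yd+.129*zd; print(top)
print("offset now along n/perp")
o=get_obs(); d=o["position"]-top; print(d@n,d-(d@n)*n, o["position"])
seq(top+.05*n,dialR(210),4,.094)
seq(top-.033*n,dialR(210),8,.094,p0=top+.05*n,R0=dialR(210))
E
```

```text
[0.5732 0.1219 0.129 ]
offset now along n/perp
0.1007254736825128 [-0.0062  0.0047 -0.0039] [0.517  0.1324 0.2124]
-0.0013, 0.0127, 0.0018, 0.02, -0.01, 0.12, 0.094, 
-0.0013, 0.0127, 0.0018, 0.02, -0.01, 0.12, 0.094, 
-0.0012, 0.0127, 0.0018, 0.02, -0.01, 0.12, 0.094, 
-0.0012, 0.0127, 0.0018, 0.02, -0.01, 0.12, 0.094, 
-0.0000, 0.0104, 0.0000, 0.00, 0.00, 0.00, 0.094, 
0.0000, 0.0104, -0.0000, 0.00, 0.00, 0.00, 0.094, 
-0.0000, 0.0104, 0.0000, 0.00, 0.00, 0.00, 0.094, 
-0.0000, 0.0104, 0.0000, 0.00, 0.00, 0.00, 0.094, 
0.0000, 0.0104, -0.0000, 0.00, 0.00, 0.00, 0.094, 
-0.0000, 0.0104, 0.0000, 0.00, 0.00, 0.00, 0.094, 
0.0000, 0.0104, -0.0000, 0.00, 0.00, 0.00, 0.094, 
-0.0000, 0.0104, 0.0000, 0.00, 0.00, 0.00, 0.094,
```

>>> apply_moves(
  deltas=[-0.00125,0.0125,0.002,0,0,0.12,0.094,-0.00125,0.0125,0.002,0,0,0.12,0.094,-0.00125,0.0125,0.002,0,0,0.12,0.094,-0.00125,0.0125,0.001,0,0,0.12,0.094,0,0.01,0,0,0,0,0.094,0,0.01,0,0,0,0,0.094,0,0,0,0,0,0,0.094,0,0,0,0,0,0,0.094],
  squeeze=15,
)

```text
time: 2.92
position: [0.5605, 0.1201, 0.1599]
tool_rot: [-0.312, -0.04, -0.611, 0.727]
wrist_force: [-0.6, -0.5, -0.2]
grip_width: 0.094
```

Run:
```python
from h import *
o=look("wrist","w2")
O=np.array([.5943,.043,0]); n=-.5*xd+.866*zd
top=O-.030*xd+.076*yd+.129*zd
d=o["position"]-top; print(d@n,rot(o["tool_rot"]).inv().apply(d)); print(wproj("w2",top))
```

```text
w2 2.9167 [0.5605 0.1201 0.1599] [ 0.1362 -0.0398  2.0132 -0.2069  0.6638  1.4363] F [-0.5694 -0.4582 -0.225 ] w 0.09399859103031045
0.03295507027126932 [-0.0026 -0.0329  0.0053]
[256.7943 219.7676]
```

View pics/w2.png

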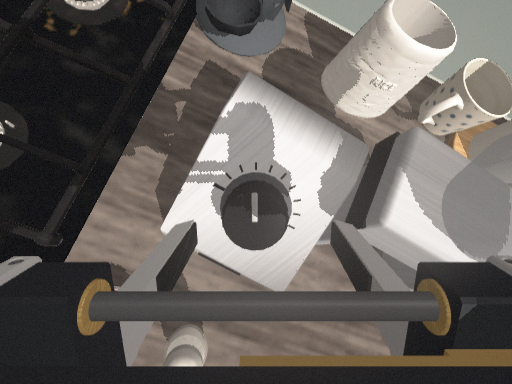

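Run:
```python
from h import *
import cv2
a=cv2.imread("pics/w2.png");b=cv2.resize(a[150:270,190:320],None,fx=4,fy=4,interpolation=cv2.INTER_CUBIC);cv2.imwrite("pics/w2c.png",b)
```

```text
(no output)
```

View pics/w2c.png

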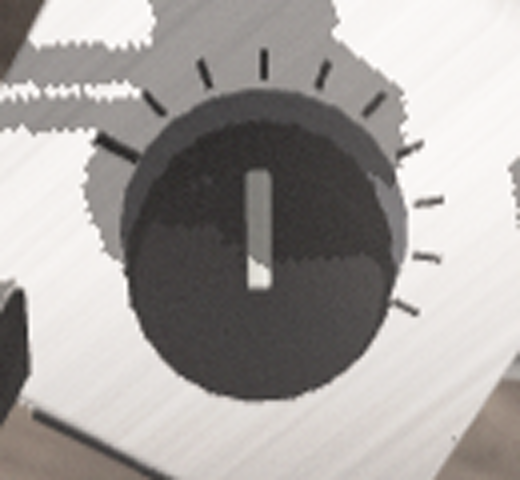

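>>> apply_moves(
  deltas=[0,0,-0.0035,0,0,0,0.094,0,0,-0.0035,0,0,0,0.094,0,0.013,0,0,0,0,0.094,0,0.013,0,0,0,0,0.094,0,0.013,0,0,0,0,0.094,0,0.013,0,0,0,0,0.094,0,0.013,0,0,0,0,0.094,0,0,0,0,0,0,0.094],
  squeeze=15,
)

```text
time: 3.63
position: [0.5903, 0.1233, 0.1006]
tool_rot: [-0.311, -0.039, -0.611, 0.727]
wrist_force: [0.1, -0.4, 0.4]
grip_width: 0.0943
```

Run:
```python
from h import *
o=look("wrist","w3")
```

```text
w3 3.6333 [0.5903 0.1233 0.1006] [ 0.1338  0.1221  1.9905 -0.25    0.5293  1.4865] F [ 0.0693 -0.3748  0.4269] w 0.09430150784128065
```

View pics/w3.png

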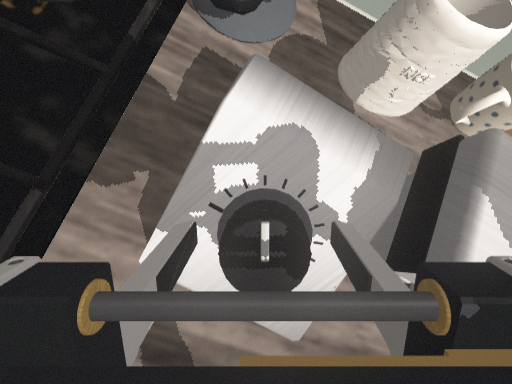

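>>> apply_moves(
  deltas=[-0.001,0.003,0,0,0,0,0.094,-0.001,0.002,0,0,0,0,0.094,0,0,0,0,0,0,0.05,0,0,0,0,0,0,0.05,0,0,0,0,0,0,0.05,0,0,0,0,0,0,0.05,0,0,0,0,0,0,0.05,0,0,0,0,0,0,0.05],
  squeeze=18,
)

```text
time: 4.35
position: [0.5953, 0.1241, 0.0994]
tool_rot: [-0.312, -0.04, -0.611, 0.726]
wrist_force: [-1.3, 1.8, 2.0]
grip_width: 0.0666
```

>>> apply_moves(
  deltas=[0,0,0,0,0,0,0.05,0,0,0,0,0,0,0.05,0,0,0,0,0,0,0.05,0,0,0,0,0,0,0.05,0,0,0,0,0,0,0.05,0,0,0,0,0,0,0.05,0,0,0,0,0,0,0.05,0,0,0,0,0,0,0.05],
  squeeze=18,
)

```text
time: 5.02
position: [0.5954, 0.124, 0.0994]
tool_rot: [-0.312, -0.04, -0.611, 0.726]
wrist_force: [-3.2, 3.8, 4.3]
grip_width: 0.0664
```

Run:
```python
from h import *
o=look("wrist","w4");print(o["moment"])
```

```text
w4 5.0167 [0.5954 0.124  0.0994] [ 0.1336  0.1333  1.9824 -0.2521  0.5228  1.4893] F [-3.1607  3.8168  4.2572] w 0.06644413281303349
[0.5634 0.4622 0.268 ]
```

View pics/w4.png

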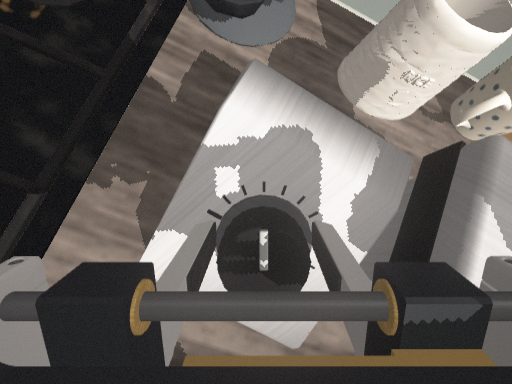

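>>> apply_moves(
  deltas=[0,0,0,0,0,0,0.08,0,0,0,0,0,0,0.08,0.001,-0.003,0,0,0,0,0.08,0,-0.004,0,0,0,0,0.08,0,0,0,0,0,0,0.05,0,0,0,0,0,0,0.05,0,0,0,0,0,0,0.05,0,0,0,0,0,0,0.05],
  squeeze=18,
)

```text
time: 5.73
position: [0.591, 0.1237, 0.1048]
tool_rot: [-0.312, -0.04, -0.611, 0.726]
wrist_force: [-0.6, 0.6, -0.7]
grip_width: 0.0568
```

>>> apply_moves(
  deltas=[0,0,0,0,0,0,0.05,0,0,0,0,0,0,0.05,0,0,0,0,0,0,0.05,0,0,0,0,0,0,0.05,0,0,0,0,0,0,0.05,0,0,0,0,0,0,0.05,0,0,0,0,0,0,0.05,0,0,0,0,0,0,0.05],
  squeeze=18,
)

```text
time: 6.4
position: [0.5909, 0.1239, 0.1047]
tool_rot: [-0.312, -0.04, -0.611, 0.726]
wrist_force: [-1.2, 1.6, 1.2]
grip_width: 0.0555
```

Run:
```python
from h import *
o=look("wrist","w5");print(o["moment"])
```

```text
w5 6.4 [0.5909 0.1239 0.1047] [ 0.1348  0.1154  1.9887 -0.2483  0.5346  1.4856] F [-1.1724  1.6224  1.1514] w 0.05550012988429634
[0.4862 0.42   0.2022]
```

View pics/w5.png

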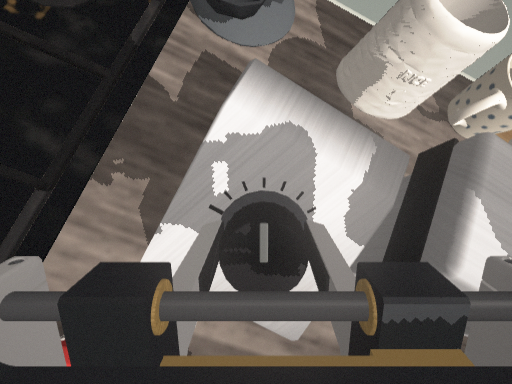

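>>> apply_moves(
  deltas=[0,0,0,0,-6,0,0.05,0,0,0,0,-6,0,0.05,0,0,0,0,-6,0,0.05,0,0,0,0,-6,0,0.05,0,0,0,0,-6,0,0.05,0,0,0,0,-6,0,0.05,0,0,0,0,-6,0,0.05,0,0,0,0,-6,0,0.05],
  squeeze=20,
)

```text
time: 7.12
position: [0.5881, 0.1261, 0.1026]
tool_rot: [-0.534, 0.261, -0.433, 0.678]
wrist_force: [-7.6, 8.6, -0.2]
grip_width: 0.0556
```

Run:
```python
from h import *
o=look("wrist","w6");print(o["moment"],(o["moment"]+0)@(-.5*xd+.866*zd))
```

```text
w6 7.1167 [0.5881 0.1261 0.1026] [ 0.1378  0.1157  1.9913 -0.2431  0.5367  0.6443] F [-7.5881  8.5919 -0.1675] w 0.05562124775114499
[1.6969 1.3479 0.1141] -0.6665990716548226
```

View pics/w6.png

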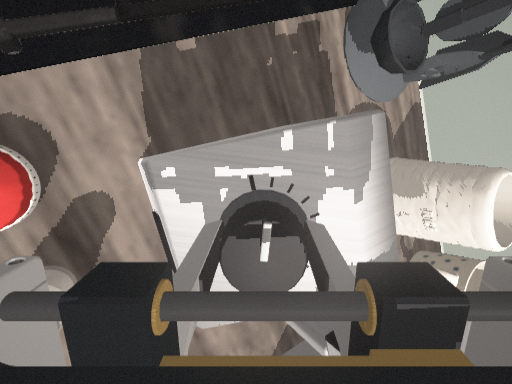

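>>> apply_moves(
  deltas=[0,0,0,0,-6,0,0.05,0,0,0,0,-6,0,0.05,0,0,0,0,-4,0,0.05,0,0,0,0,-4,0,0.05,0,0,0,0,0,0,0.05,0,0,0,0,0,0,0.05,0,0,0,0,0,0,0.05,0,0,0,0,0,0,0.05],
  squeeze=20,
)

```text
time: 7.83
position: [0.5869, 0.1254, 0.1018]
tool_rot: [-0.6, 0.375, -0.335, 0.623]
wrist_force: [-9.9, 9.8, 2.0]
grip_width: 0.0556
```

Run:
```python
from h import *
o=look("wrist","w7");print(o["moment"],(o["moment"]+0)@(-.5*xd+.866*zd))
a=cv2.imread("pics/w7.png");cv2.imwrite("pics/w7c.png",cv2.resize(a[140:310,160:380],None,fx=3,fy=3,interpolation=cv2.INTER_CUBIC))
```

```text
w7 7.8333 [0.5869 0.1254 0.1018] [ 0.1375  0.1155  1.9927 -0.2446  0.5382  0.2985] F [-9.8794  9.7966  1.9574] w 0.05563243778158691
[1.5895 1.5084 0.8192] 0.006649773282189265
```

View pics/w7c.png

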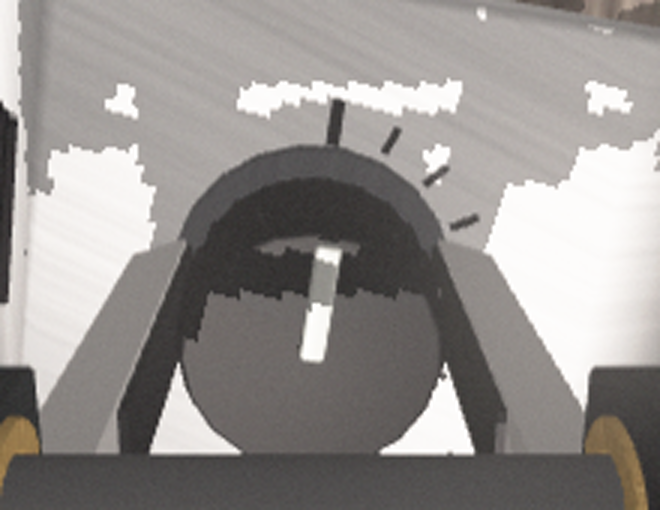

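>>> apply_moves(
  deltas=[0,0,0,0,-5,0,0.05,0,0,0,0,0,0,0.05,0,0,0,0,0,0,0.05,0,0,0,0,6,0,0.05,0,0,0,0,7,0,0.05,0,0,0,0,7,0,0.05,0,0,0,0,7,0,0.05,0,0,0,0,7,0,0.05],
  squeeze=20,
)

```text
time: 8.55
position: [0.5875, 0.1229, 0.1019]
tool_rot: [-0.495, 0.206, -0.474, 0.698]
wrist_force: [-7.6, -0.0, 2.3]
grip_width: 0.0553
```

>>> apply_moves(
  deltas=[0,0,0,0,7,0,0.05,0,0,0,0,7,0,0.05,0,0,0,0,7,0,0.05,0,0,0,0,7,0,0.05,0,0,0,0,7,0,0.05,0,0,0,0,7,0,0.05,0,0,0,0,7,0,0.05,0,0,0,0,7,0,0.05],
  squeeze=20,
)

```text
time: 9.22
position: [0.5883, 0.122, 0.1025]
tool_rot: [-0.215, -0.146, -0.65, 0.714]
wrist_force: [-4.7, -2.8, 1.6]
grip_width: 0.0551
```

Run:
```python
from h import *
o=look("wrist","w8");print(o["moment"],(o["moment"]+0)@(-.5*xd+.866*zd))
a=cv2.imread("pics/w8.png");cv2.imwrite("pics/w8c.png",cv2.resize(a[140:310,160:380],None,fx=3,fy=3,interpolation=cv2.INTER_CUBIC))
```

```text
w8 9.2167 [0.5883 0.122  0.1025] [ 0.1334  0.1158  1.9914 -0.2512  0.5386  1.7873] F [-4.7162 -2.8357  1.5546] w 0.05509436347509716
[-0.5579  0.9223 -0.3796] 0.0013662174906566263
```

View pics/w8c.png

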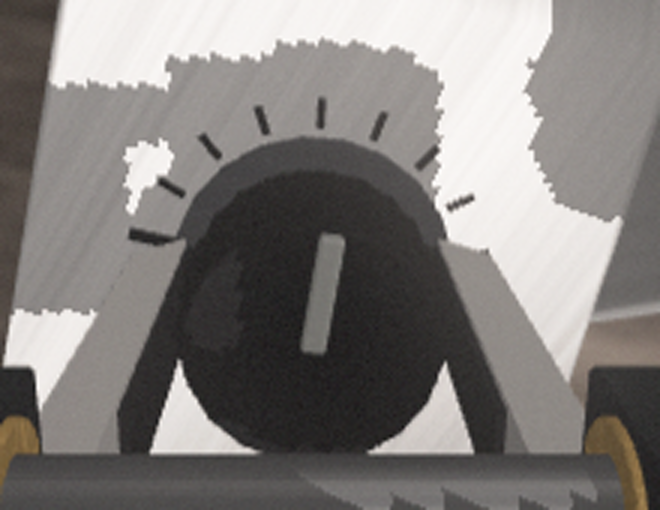

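>>> apply_moves(
  deltas=[0,0,0,0,5,0,0.05,0,0,0,0,5,0,0.05,0,0,0,0,0,0,0.05,0,0,0,0,0,0,0.05,0,0,0,0,0,0,0.05,0,0,0,0,0,0,0.05,0,0,0,0,0,0,0.05,0,0,0,0,0,0,0.05],
  squeeze=20,
)

```text
time: 9.93
position: [0.5883, 0.1217, 0.1025]
tool_rot: [-0.158, -0.206, -0.666, 0.699]
wrist_force: [-5.1, -3.7, 1.2]
grip_width: 0.0553
```

Run:
```python
from h import *
o=look("wrist","w9");print(o["moment"],(o["moment"]+0)@(-.5*xd+.866*zd))
a=cv2.imread("pics/w9.png");cv2.imwrite("pics/w9c.png",cv2.resize(a[140:310,160:380],None,fx=3,fy=3,interpolation=cv2.INTER_CUBIC))
```

```text
w9 9.9333 [0.5883 0.1217 0.1025] [ 0.1329  0.1157  1.9913 -0.2508  0.5391  1.9569] F [-5.0922 -3.6811  1.185 ] w 0.055300949300402934
[-0.6483  0.9695 -0.5653] -0.11184192813638469
```

View pics/w9c.png

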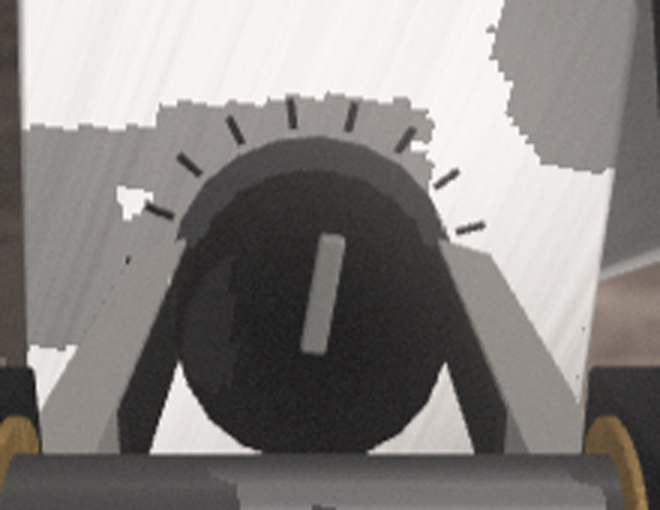

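>>> apply_moves(
  deltas=[0,0,0,0,0,0,0.094,0,0,0,0,0,0,0.094,0,0,0,0,0,0,0.094,0,0,0,0,0,0,0.094,0,0,0,0,0,0,0.094,0,-0.02,0,0,0,0,0.094,0,-0.03,0,0,0,0,0.094,0,-0.03,0,0,0,0,0.094],
)

```text
time: 10.65
position: [0.5497, 0.1283, 0.1733]
tool_rot: [-0.16, -0.208, -0.667, 0.697]
wrist_force: [0.6, -0.5, 0.3]
grip_width: 0.0939
```

>>> apply_moves(
  deltas=[0,-0.035,0,0,0,0,0.094,0,-0.035,0,0,0,0,0.094,0,-0.025,0,0,0,0,0.094,0,0,0,0,0,0,0.094,0,0,0,0,0,0,0.094,0,0,0,0,0,0,0.094,0,0,0,0,0,0,0.094,0,0,0,0,0,0,0.094],
)

```text
time: 11.32
position: [0.5024, 0.1336, 0.2533]
tool_rot: [-0.16, -0.207, -0.667, 0.698]
wrist_force: [0.2, -0.6, -0.8]
grip_width: 0.0941
```

Run:
```python
from h import *
o=look("wrist","w10"); look("side","s10")
a=cv2.imread("pics/w10.png");cv2.imwrite("pics/w10c.png",cv2.resize(a[100:290,170:430],None,fx=3,fy=3,interpolation=cv2.INTER_CUBIC))
```

```text
w10 11.3167 [0.5024 0.1336 0.2533] [ 0.1964 -0.2734  2.0031 -0.1973  0.9167  1.9175] F [ 0.2319 -0.5855 -0.7539] w 0.09410937837816839
s10 11.3667 [0.5026 0.1336 0.2535] [ 0.1963 -0.2736  2.0028 -0.1973  0.9168  1.9175] F [-0.479   0.5017 -0.2699] w 0.09409859234673845
```

View pics/w10.png

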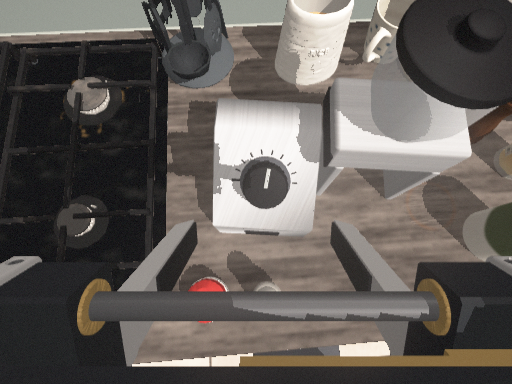

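View pics/w10c.png

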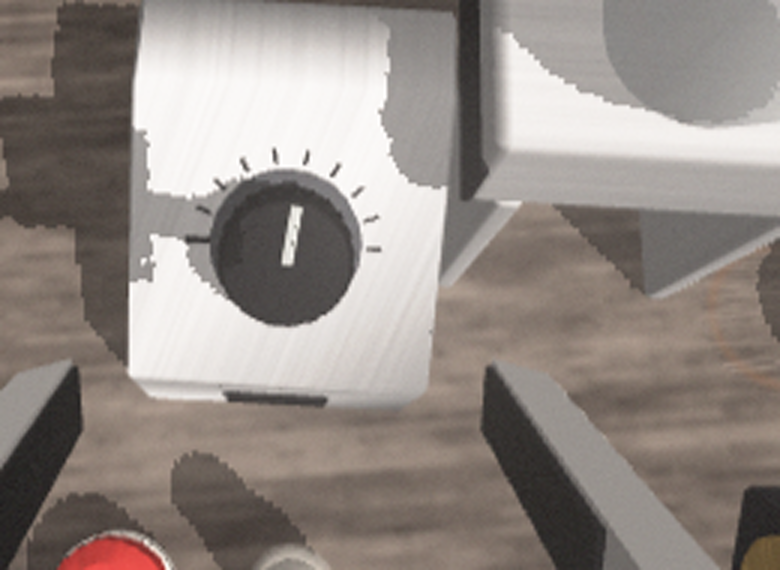

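```bash
cat >> h.py <<'E'
def mugR(haz,tilt):
    a=np.radians(haz); h=-np.array([np.cos(a),np.sin(a),0]); t=np.radians(tilt)
    y=np.sin(t)*h-np.cos(t)*zd; z=np.array([h[1],-h[0],0]); return R.from_matrix(np.column_stack([np.cross(y,z),y,z]))
E
python3 - <<'E'
from h import *
seq([.40,-.27,.22],mugR(205,25),16,.094,.02)
E
```

```text
0.0029, -0.0039, 0.0257, -0.93, -1.59, -0.29, 0.094, 
0.0039, -0.0038, 0.0255, -0.93, -1.59, -0.29, 0.094, 
0.0050, -0.0036, 0.0253, -0.93, -1.59, -0.29, 0.094, 
0.0060, -0.0035, 0.0251, -0.93, -1.59, -0.29, 0.094, 
0.0070, -0.0033, 0.0249, -0.93, -1.59, -0.29, 0.094, 
0.0080, -0.0031, 0.0246, -0.93, -1.59, -0.29, 0.094, 
0.0090, -0.0029, 0.0243, -0.93, -1.59, -0.29, 0.094, 
0.0100, -0.0027, 0.0240, -0.93, -1.59, -0.29, 0.094, 

0.0109, -0.0025, 0.0236, -0.93, -1.59, -0.29, 0.094, 
0.0119, -0.0022, 0.0233, -0.93, -1.59, -0.29, 0.094, 
0.0128, -0.0020, 0.0229, -0.93, -1.59, -0.29, 0.094, 
0.0137, -0.0017, 0.0225, -0.93, -1.59, -0.29, 0.094, 
0.0146, -0.0015, 0.0220, -0.93, -1.59, -0.29, 0.094, 
0.0155, -0.0012, 0.0216, -0.93, -1.59, -0.29, 0.094, 
0.0164, -0.0009, 0.0211, -0.93, -1.59, -0.29, 0.094, 
0.0172, -0.0006, 0.0206, -0.93, -1.59, -0.29, 0.094,
```

>>> apply_moves(
  deltas=[0.003,-0.004,0.0255,-0.93,-1.6,-0.3,0.094,0.004,-0.004,0.0255,-0.93,-1.6,-0.3,0.094,0.005,-0.0035,0.025,-0.93,-1.6,-0.3,0.094,0.006,-0.0035,0.025,-0.93,-1.6,-0.3,0.094,0.007,-0.0035,0.025,-0.93,-1.6,-0.3,0.094,0.008,-0.003,0.0245,-0.93,-1.6,-0.3,0.094,0.009,-0.003,0.0245,-0.93,-1.6,-0.3,0.094,0.01,-0.0025,0.024,-0.93,-1.6,-0.3,0.094],
)

```text
time: 12.08
position: [0.4513, -0.069, 0.2585]
tool_rot: [0.233, 0.104, 0.693, -0.674]
wrist_force: [0.5, 0.2, 0.4]
grip_width: 0.0936
```

Run:
```python
from h import *
o=look("wrist","w11")
```

```text
w11 12.0833 [ 0.4513 -0.069   0.2585] [-0.5876 -0.4419  2.0907  0.3493  1.146   0.7061] F [0.4948 0.2487 0.404 ] w 0.0935837375438109
```

>>> apply_moves(
  deltas=[0.011,-0.0025,0.0235,-0.93,-1.6,-0.3,0.094,0.012,-0.002,0.0235,-0.93,-1.6,-0.3,0.094,0.013,-0.002,0.023,-0.93,-1.6,-0.3,0.094,0.0135,-0.0015,0.0225,-0.93,-1.6,-0.3,0.094,0.0145,-0.0015,0.022,-0.93,-1.6,-0.3,0.094,0.0155,-0.001,0.0215,-0.93,-1.6,-0.3,0.094,0.0165,-0.001,0.021,-0.93,-1.6,-0.3,0.094,0.017,-0.0005,0.0205,-0.93,-1.6,-0.3,0.094],
)

```text
time: 12.8
position: [0.4006, -0.2708, 0.2202]
tool_rot: [0.3, -0.001, 0.707, -0.64]
wrist_force: [0.4, -0.4, 0.4]
grip_width: 0.0941
```

Run:
```python
from h import *
o=look("wrist","w12"); look("scene","sc12")
```

```text
w12 12.8 [ 0.4006 -0.2708  0.2202] [-1.0919 -0.1002  1.9009  0.4487  1.3468 -0.0642] F [ 0.3971 -0.4016  0.4026] w 0.09412704969124211
sc12 12.85 [ 0.3998 -0.2753  0.2186] [-1.0962 -0.0934  1.8972  0.4459  1.3433 -0.0664] F [-0.9026 -4.4251 -0.7617] w 0.09383741575967647
```

View pics/w11.png

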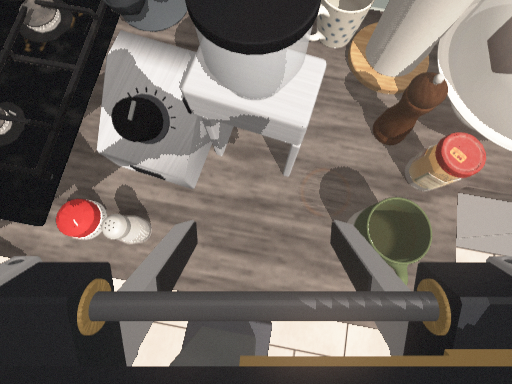

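View pics/w12.png

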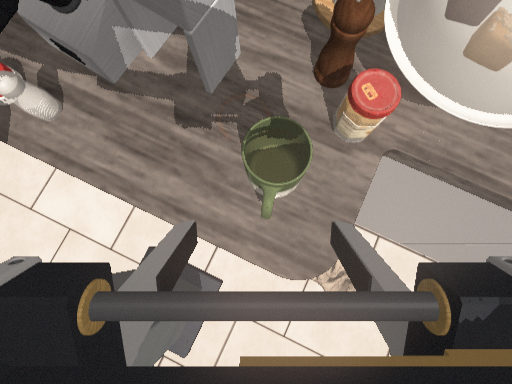

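Run:
```python
import cv2
a=cv2.imread("pics/w12.png");cv2.imwrite("pics/w12c.png",cv2.resize(a[100:235,200:340],None,fx=4,fy=4,interpolation=cv2.INTER_CUBIC))
a=cv2.imread("pics/w11.png");cv2.imwrite("pics/w11c.png",cv2.resize(a[20:200,90:340],None,fx=3,fy=3,interpolation=cv2.INTER_CUBIC))
```

```text
(no output)
```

View pics/w12c.png

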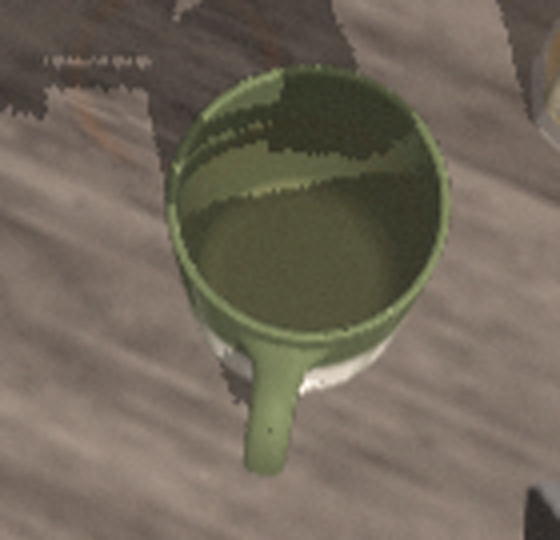

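View pics/w11c.png

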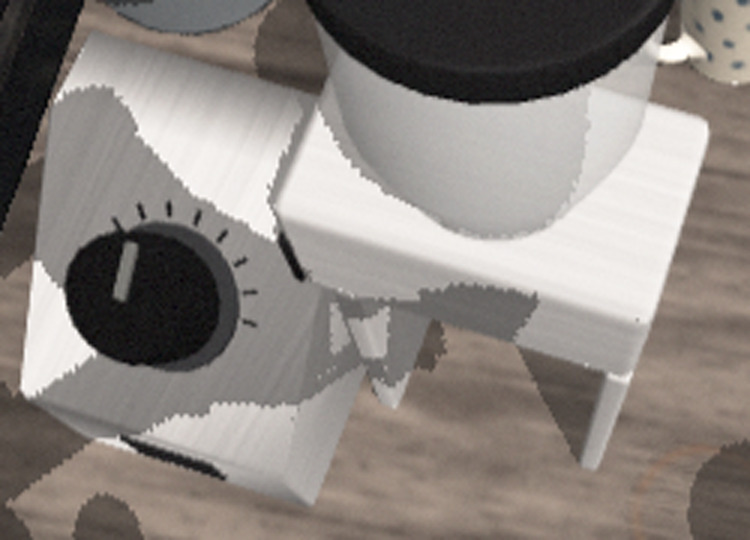

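Run:
```python
from h import *
C=lambda x,y:(200+x/4,100+y/4); t="w12"
c=wz(t,C(309,202),.1); l=wz(t,C(168,202),.1); r=wz(t,C(450,202),.1); tp=wz(t,C(309,66),.1); b=wz(t,C(309,338),.1)
print("rim",c,np.linalg.norm(l-r),np.linalg.norm(tp-b),(tp+b)/2)
h1=wz(t,C(266,472),.086); h2=wz(t,C(280,370),.088); print("handle tip",h1,np.linalg.norm((h1-c)[:2]),np.degrees(np.arctan2(*(h1-c)[1::-1])),np.degrees(np.arctan2(*(h1-h2)[1::-1])))
w=wz(t,C(246,420),.08)-wz(t,C(293,420),.08); print("handle width",np.linalg.norm(w))
D=lambda x,y:(90+x/3,20+y/3); t="w11"
O=np.array([.5943,.043,0])
loc=lambda p:((p-O)@xd,(p-O)@yd,p[2])
for nm,uv,z in [("cheekR in",(580,465),0),("cheekR out",(600,468),0),("cheekL bot",(393,405),0),("front L",(22,392),.06),("front R bot",(312,503),0),("head FL top",(278,210),.186),("head FR top",(645,320),.186),("head FR bot",(630,378),.130),("head BR top",(708,125),.186),("cheekR top in",(608,378),.13)]:
    print(nm,wz(t,D(*uv),z),loc(wz(t,D(*uv),z)))
C=lambda x,y:(170+x/3,100+y/3); t="w10"
for nm,uv,z in [("cheekR in",(652,298),0),("cheekL bot",(440,287),0),("headFR?",(478,200),.13),("front L",(128,378),.06),("front R",(430,398),.06),("headFLtop",(505,150),.186)]:
    print(nm,wz(t,C(*uv),z),loc(wz(t,C(*uv),z)))
print("scene cheekR",loc(np.array([.5716,-.0906,0])))
```

```text
rim [ 0.4997 -0.2426  0.1   ] 0.08421534785419005 0.08491400570567222 [ 0.5005 -0.2422  0.1   ]
handle tip [ 0.4223 -0.2647  0.086 ] 0.08044900036993864 -164.01958760874146 -162.75173987182262
handle width 0.014414291276265825
cheekR in [ 0.5759 -0.0854  0.    ] (np.float64(-0.0034886391937758985), np.float64(-0.1296395082343518), np.float64(0.0))
cheekR out [ 0.5763 -0.0969  0.    ] (np.float64(-0.0017892950552790415), np.float64(-0.14105977198324635), np.float64(0.0))
cheekL bot [ 0.5914  0.0271 -0.    ] (np.float64(-0.0010865019343961706), np.float64(-0.016129049364627713), np.float64(-5.551115123125783e-17))
front L [0.5426 0.1974 0.06  ] (np.float64(-0.06912158915876133), np.float64(0.147411550672403), np.float64(0.06000000000000005))
front R bot [0.5258 0.0592 0.    ] (np.float64(-0.06988856457061073), np.float64(0.008231931461866739), np.float64(0.0))
head FL top [0.5917 0.044  0.186 ] (np.float64(-0.0026742173153535497), np.float64(0.0007081552018508789), np.float64(0.186))
head FR top [ 0.5745 -0.0922  0.186 ] (np.float64(-0.004172609709404503), np.float64(-0.136574358435842
[... 529 characters left out ...]
heekL bot [0.5892 0.0307 0.    ] (np.float64(-0.003621929795881798), np.float64(-0.012828981750308931), np.float64(0.0))
headFR? [0.5925 0.0421 0.13  ] (np.float64(-0.0016445313492209563), np.float64(-0.0010644837740236882), np.float64(0.13))
front L [0.541  0.1975 0.06  ] (np.float64(-0.07074351784050006), np.float64(0.14729863460436493), np.float64(0.06))
front R [0.5211 0.0569 0.06  ] (np.float64(-0.07430293700857507), np.float64(0.005426325793816597), np.float64(0.06))
headFLtop [0.5899 0.0476 0.186 ] (np.float64(-0.004930110368833149), np.float64(0.0040249232649350675), np.float64(0.186))
scene cheekR (np.float64(-0.007193958473282075), np.float64(-0.13532367480040103), np.float64(0.0))
```

Run:
```python
from h import *
o=look("wrist","w13"); 
a=cv2.imread("pics/w13.png");cv2.imwrite("pics/w13c.png",cv2.resize(a[90:235,190:340],None,fx=4,fy=4,interpolation=cv2.INTER_CUBIC))
b=cv2.imread("pics/s10.png");cv2.imwrite("pics/s10c.png",cv2.resize(b[130:210,290:370],None,fx=7,fy=7,interpolation=cv2.INTER_CUBIC))
```

```text
w13 12.9 [ 0.4004 -0.2726  0.2192] [-1.0936 -0.0966  1.8996  0.4478  1.345  -0.0613] F [ 0.3255  0.0961 -0.572 ] w 0.09375717319639029
```

View pics/w13c.png

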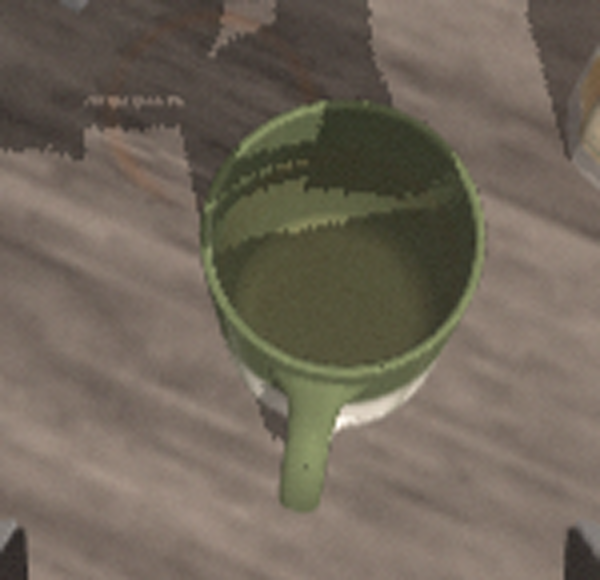

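View pics/s10c.png

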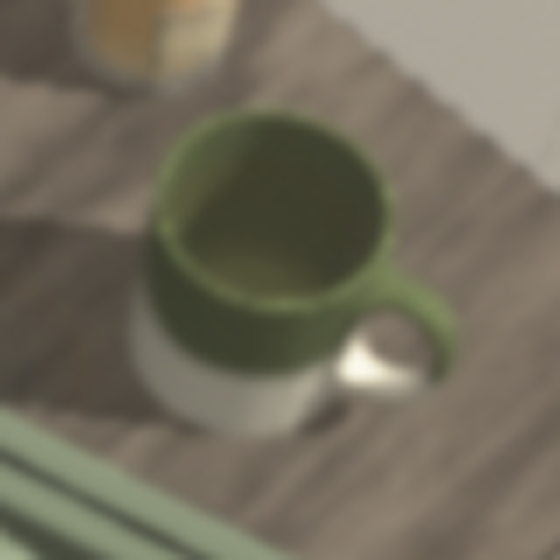

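Run:
```python
from h import *
print("side rim",onz("side",(328.9,159.7),.1))
tip=onz("side",(290+452/7,130+330/7),.07);print("tip",tip)
C=lambda x,y:(190+x/4,90+y/4); t="w13"
c=wz(t,C(345,238),.1);h1=wz(t,C(299,508),.086);h2=wz(t,C(315,400),.088)
print(c,h1,np.linalg.norm((h1-c)[:2]),np.degrees(np.arctan2(*(h1-c)[1::-1])),np.degrees(np.arctan2(*(h1-h2)[1::-1])))
cs=onz("side",(328.9,159.7),.1); print(np.degrees(np.arctan2(*(tip-cs)[1::-1])),np.linalg.norm((tip-cs)[:2]), tri(wray(t,C(345,238)),ray("side",(328.9,159.7))))
```

```text
side rim [ 0.4989 -0.2398  0.1   ]
tip [ 0.4286 -0.2654  0.07  ]
[ 0.4996 -0.2431  0.1   ] [ 0.422 -0.264  0.086] 0.08035356610172831 -164.94142789375442 -163.60417353378352
-159.9609348745917 0.07480161118754117 (array([ 0.5008, -0.2426,  0.0951]), [np.float64(0.0003680239647387827), np.float64(0.000368023964739265)])
```

Run:
```python
from h import *
Rm=mugR(196,25); C=np.array([.4995,-.242,0]);hd=np.array([np.cos(np.radians(196)),np.sin(np.radians(196)),0])
H=C+.068*hd+.078*zd; y=Rm.apply([0,1,0]); T=H+.019*y; print(T,T-.08*y)
seq(T-.08*y,Rm,6,.094)
```

```text
[ 0.4419 -0.2585  0.0608] [ 0.4094 -0.2678  0.1333]
0.0047, 0.0137, 0.0002, 0.66, 1.35, -0.01, 0.094, 
0.0047, 0.0137, 0.0002, 0.66, 1.35, -0.01, 0.094, 
0.0047, 0.0137, 0.0001, 0.66, 1.35, -0.01, 0.094, 
0.0047, 0.0137, 0.0001, 0.66, 1.35, -0.01, 0.094, 
0.0047, 0.0137, 0.0000, 0.66, 1.35, -0.01, 0.094, 
0.0047, 0.0137, 0.0000, 0.66, 1.35, -0.01, 0.094,
```

>>> apply_moves(
  deltas=[0.0047,0.0137,0,0.66,1.35,0,0.094,0.0047,0.0137,0,0.66,1.35,0,0.094,0.0047,0.0137,0,0.66,1.35,0,0.094,0.0047,0.0137,0,0.66,1.35,0,0.094,0.0047,0.0137,0,0.66,1.35,0,0.094,0.0047,0.0137,0,0.66,1.35,0,0.094,0,0,0,0,0,0,0.094,0,0,0,0,0,0,0.094],
)

```text
time: 13.62
position: [0.4099, -0.2642, 0.1343]
tool_rot: [0.25, 0.054, 0.705, -0.662]
wrist_force: [0.5, -0.3, -0.0]
grip_width: 0.094
```

Run:
```python
from h import *
o=look("wrist","w14")
Rm=mugR(196,25);Rn=rot(o["tool_rot"]);T=np.array([.4419,-.2585,.0608])
plan(o["position"],Rn,T,Rm)
```

```text
w14 13.6167 [ 0.4099 -0.2642  0.1343] [-1.0572 -0.0371  2.0372  0.4849  1.0866  0.0113] F [ 0.5215 -0.2598 -0.0417] w 0.09402860089462797
shift tool axes(start) [0.0019 0.0802 0.0034] rotvec deg [ 0.0636  0.3079 -0.0807]
```

View pics/w14.png

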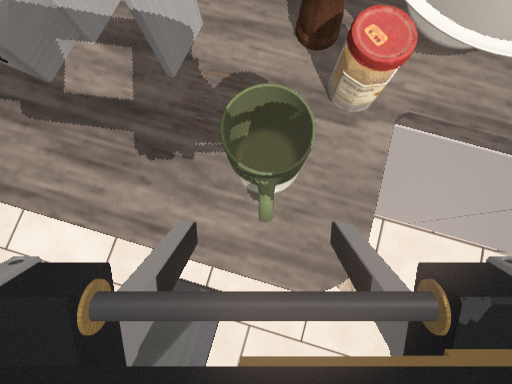

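>>> apply_moves(
  deltas=[0.001,0.014,0.001,0,0,0,0.094,0.001,0.014,0.0005,0,0,0,0.094,0,0.014,0.0005,0,0,0,0.094,0,0.014,0,0,0,0,0.094,0,0.014,0,0,0,0,0.094,0,0.01,0,0,0,0,0.094,0,0,0,0,0,0,0.094,0,0,0,0,0,0,0.094],
)

```text
time: 14.33
position: [0.4418, -0.2593, 0.0619]
tool_rot: [0.25, 0.055, 0.704, -0.663]
wrist_force: [0.3, -0.4, -0.1]
grip_width: 0.094
```

Run:
```python
from h import *
o=look("wrist","w15"); look("scene","sc15"); look("side","s15")
```

```text
w15 14.3333 [ 0.4418 -0.2593  0.0619] [-0.984   0.1313  2.0467  0.5429  0.8978 -0.0272] F [ 0.2802 -0.4342 -0.1144] w 0.0939909783820276
sc15 14.3833 [ 0.4419 -0.2598  0.0623] [-0.9843  0.1306  2.0465  0.5429  0.8976 -0.0272] F [-0.2942 -1.1965  0.5485] w 0.09397620096309356
s15 14.4333 [ 0.4419 -0.26    0.0625] [-0.9845  0.1302  2.0464  0.5429  0.8975 -0.0272] F [0.4456 0.4833 0.6157] w 0.09387542223445114
```

View pics/w15.png

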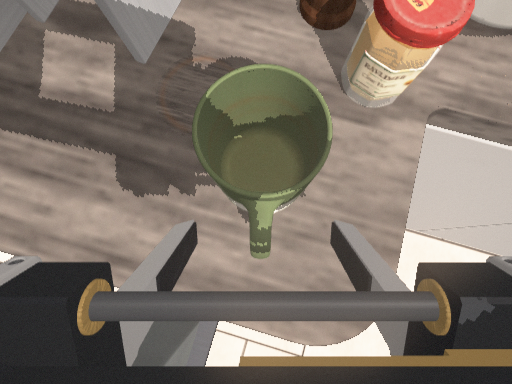

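View pics/s15.png

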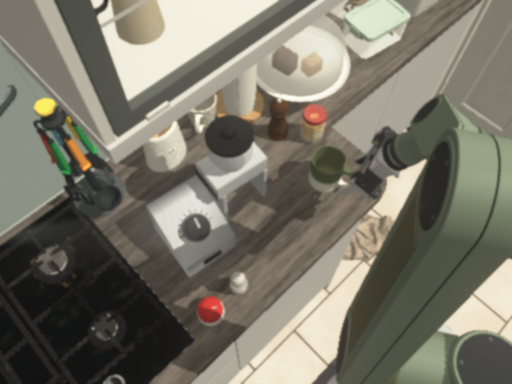

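>>> apply_moves(
  deltas=[0,0,0,0,0,0,0.0,0,0,0,0,0,0,0.0,0,0,0,0,0,0,0.0,0,0,0,0,0,0,0.0,0,0,0,0,0,0,0.0,0,0,0,0,0,0,0.0,0,0,0,0,0,0,0.0,0,0,0,0,0,0,0.0],
  squeeze=30,
)

```text
time: 15.15
position: [0.4414, -0.2592, 0.0614]
tool_rot: [0.25, 0.055, 0.704, -0.663]
wrist_force: [-0.3, -0.3, 0.2]
grip_width: 0.0441
```

Run:
```python
from h import *
o=look("wrist","w16")
```

```text
w16 15.15 [ 0.4414 -0.2592  0.0614] [-0.9843  0.1315  2.0477  0.5431  0.8969 -0.0274] F [-0.2568 -0.3423  0.1878] w 0.0441074153682128
```

View pics/w16.png

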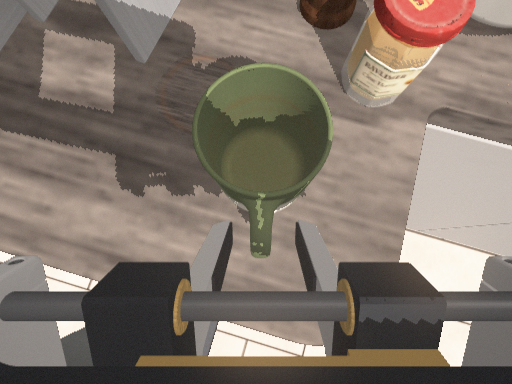

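Still closing (44 mm, 60 mm/s); keep going.

>>> apply_moves(
  deltas=[0,0,0,0,0,0,0.0,0,0,0,0,0,0,0.0,0,0,0,0,0,0,0.0,0,0,0,0,0,0,0.0,0,0,0,0,0,0,0.0,0,0,0,0,0,0,0.0,0,0,0,0,0,0,0.0,0,0,0,0,0,0,0.0],
  squeeze=35,
)

```text
time: 15.87
position: [0.4414, -0.259, 0.0615]
tool_rot: [0.25, 0.055, 0.704, -0.663]
wrist_force: [-0.2, 0.1, 0.9]
grip_width: 0.0175
```

Run:
```python
from h import *
o=look("wrist","w17")
```

```text
w17 15.8667 [ 0.4414 -0.259   0.0615] [-0.9842  0.1314  2.0477  0.5432  0.8972 -0.0274] F [-0.1791  0.0954  0.8689] w 0.017475467943191842
```

View pics/w17.png

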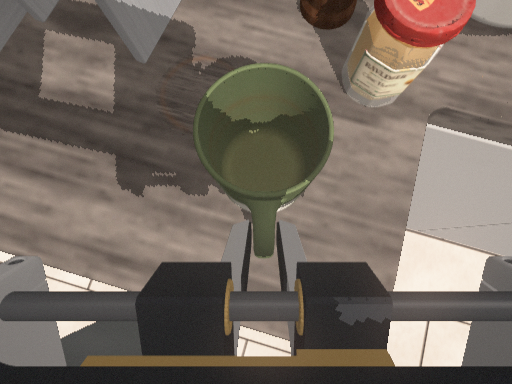

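>>> apply_moves(
  deltas=[0,0,0,0,0,0,0.0,0,0,0,0,0,0,0.0,0,0,0,0,0,0,0.0,-0.0008,-0.0018,0,0,0,0,0.0,-0.0008,-0.0018,0,0,0,0,0.0,-0.0008,-0.0018,0,0,0,0,0.0,0,0,0,0,0,0,0.0,0,0,0,0,0,0,0.0],
  squeeze=45,
)

```text
time: 16.58
position: [0.4412, -0.2595, 0.0675]
tool_rot: [0.25, 0.055, 0.704, -0.663]
wrist_force: [-0.7, -0.2, -1.2]
grip_width: 0.0176
```

Run:
```python
from h import *
o=look("wrist","w18"); look("side","s18");look("scene","sc18")
b=cv2.imread("pics/s18.png");cv2.imwrite("pics/s18c.png",cv2.resize(b[120:220,290:410],None,fx=6,fy=6,interpolation=cv2.INTER_CUBIC))
```

```text
w18 16.5833 [ 0.4412 -0.2595  0.0675] [-0.9848  0.1194  2.0448  0.5366  0.9094 -0.018 ] F [-0.7331 -0.2187 -1.2258] w 0.017613298349142683
s18 16.6333 [ 0.4412 -0.2594  0.0674] [-0.9848  0.1195  2.0448  0.5366  0.9094 -0.018 ] F [-0.5855 -0.3209 -1.1212] w 0.017388657814613975
sc18 16.6833 [ 0.4412 -0.2594  0.0674] [-0.9848  0.1196  2.0449  0.5367  0.9094 -0.018 ] F [-1.0221 -0.9721 -1.704 ] w 0.01732208053401397
```

View pics/s18c.png

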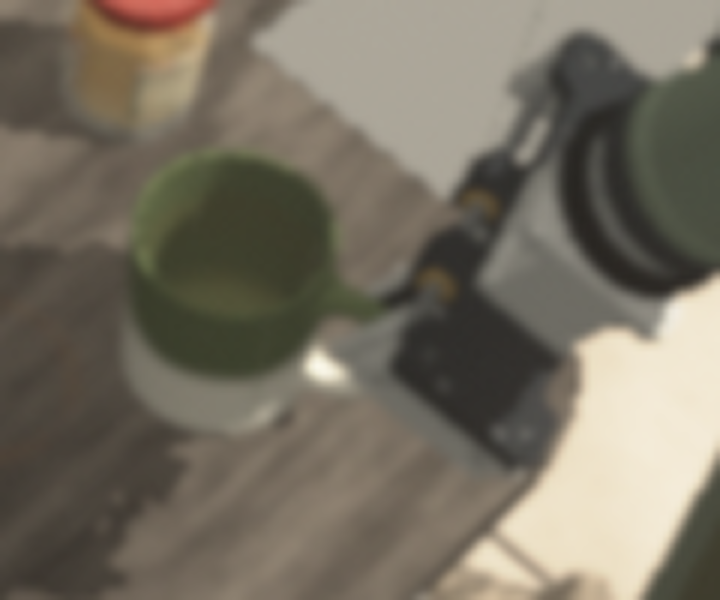

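View pics/w18.png

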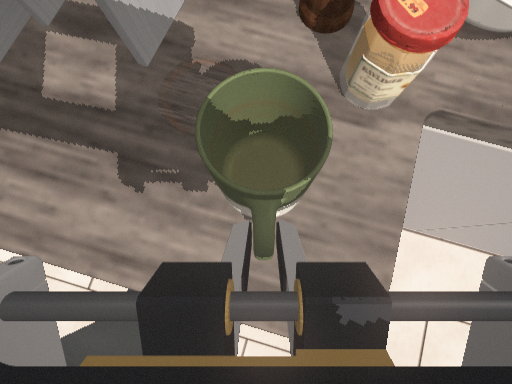

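Run:
```python
from h import *
from workcell import get_obs
o=get_obs();p=o["position"];Rn=rot(o["tool_rot"])
p0=p+[0,0,-.006]
seq([.4334,-.0139,.0615],mugR(173.4,25),24,0,p0=p0,R0=Rn)
print(Rn.inv().apply([0,0,-.006]))
```

```text
-0.0023, 0.0010, -0.0099, 0.39, 0.86, -0.01, 0, 
-0.0022, 0.0010, -0.0100, 0.39, 0.86, -0.01, 0, 
-0.0020, 0.0009, -0.0100, 0.39, 0.86, -0.01, 0, 
-0.0019, 0.0008, -0.0100, 0.39, 0.86, -0.01, 0, 
-0.0017, 0.0008, -0.0101, 0.39, 0.86, -0.01, 0, 
-0.0016, 0.0007, -0.0101, 0.39, 0.86, -0.01, 0, 
-0.0014, 0.0006, -0.0101, 0.39, 0.86, -0.01, 0, 
-0.0013, 0.0006, -0.0101, 0.39, 0.86, -0.01, 0, 

-0.0011, 0.0005, -0.0102, 0.39, 0.86, -0.01, 0, 
-0.0010, 0.0004, -0.0102, 0.39, 0.86, -0.01, 0, 
-0.0008, 0.0003, -0.0102, 0.39, 0.86, -0.01, 0, 
-0.0006, 0.0003, -0.0102, 0.39, 0.86, -0.01, 0, 
-0.0005, 0.0002, -0.0102, 0.39, 0.86, -0.01, 0, 
-0.0003, 0.0001, -0.0102, 0.39, 0.86, -0.01, 0, 
-0.0002, 0.0001, -0.0102, 0.39, 0.86, -0.01, 0, 
-0.0000, -0.0000, -0.0102, 0.39, 0.86, -0.01, 0, 

0.0001, -0.0001, -0.0102, 0.39, 0.86, -0.01, 0, 
0.0003, -0.0001, -0.0102, 0.39, 0.86, -0.01, 0, 
0.0004, -0.0002, -0.0102, 0.39, 0.86, -0.01, 0, 
0.0006, -0.0003, -0.0102, 0.39, 0.86, -0.01, 0, 
0.0007, -0.0004, -0.0102, 0.39, 0.86, -0.01, 0, 
0.0009, -0.0004, -0.0102, 0.39, 0.86, -0.01, 0, 
0.0010, -0.0005, -0.0102, 0.39, 0.86, -0.01, 0, 
0.0012, -0.0006, -0.0101, 0.39, 0.86, -0.01, 0, 

[ 0.0025  0.0054 -0.    ]
```

>>> apply_moves(
  deltas=[0.0012,0.0026,0,0,0,0,0,0.0012,0.0024,0,0,0,0,0,-0.0023,0.001,-0.005,0.2,0.43,0,0,-0.0022,0.001,-0.01,0.39,0.86,0,0,-0.002,0.0009,-0.01,0.39,0.86,0,0,-0.0019,0.0008,-0.01,0.39,0.86,0,0,-0.0017,0.0008,-0.01,0.39,0.86,0,0,-0.0016,0.0007,-0.01,0.39,0.86,0,0],
)

```text
time: 17.4
position: [0.4405, -0.2021, 0.0619]
tool_rot: [0.219, 0.088, 0.701, -0.673]
wrist_force: [-0.6, -0.3, -0.6]
grip_width: 0.017
```

Run:
```python
from h import *
o=look("wrist","w19")
```

```text
w19 17.4 [ 0.4405 -0.2021  0.0619] [-0.887   0.0282  2.1606  0.5416  0.8091  0.1423] F [-0.6441 -0.2953 -0.6451] w 0.016989478831190896
```

View pics/w19.png

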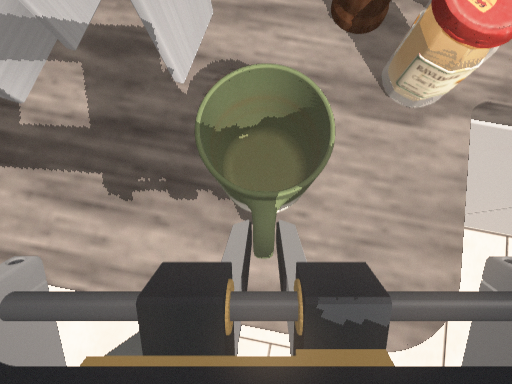

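Mug follows the hand with no shift in the grip (rim centre about (265,132), handle at column 264). Continue.

>>> apply_moves(
  deltas=[-0.0014,0.0006,-0.01,0.39,0.86,0,0,-0.0013,0.0006,-0.01,0.39,0.86,0,0,-0.0011,0.0005,-0.01,0.39,0.86,0,0,-0.001,0.0004,-0.01,0.39,0.86,0,0,-0.0008,0.0003,-0.01,0.39,0.86,0,0,-0.0006,0.0003,-0.01,0.39,0.86,0,0,-0.0005,0.0002,-0.01,0.39,0.86,0,0,-0.0003,0.0001,-0.01,0.39,0.86,0,0],
)

```text
time: 18.12
position: [0.4372, -0.122, 0.0621]
tool_rot: [0.174, 0.133, 0.694, -0.686]
wrist_force: [0.1, -1.4, -1.0]
grip_width: 0.0172
```

>>> apply_moves(
  deltas=[-0.0002,0.0001,-0.01,0.39,0.86,0,0,0,0,-0.01,0.39,0.86,0,0,0.0001,0,-0.01,0.39,0.86,0,0,0.0003,-0.0001,-0.01,0.39,0.86,0,0,0.0004,-0.0002,-0.01,0.39,0.86,0,0,0.0006,-0.0003,-0.01,0.39,0.86,0,0,0,0,0,0,0,0,0,0,0,0,0,0,0,0],
)

```text
time: 18.78
position: [0.4343, -0.0614, 0.0618]
tool_rot: [-0.141, -0.166, -0.688, 0.692]
wrist_force: [-0.5, 1.3, -0.5]
grip_width: 0.0172
```

Run:
```python
from h import *
o=look("wrist","w20"); look("side","s20")
plan(o["position"],rot(o["tool_rot"]),np.array([.4334,-.0139,.0615]),mugR(173.4,25))
b=cv2.imread("pics/s20.png");cv2.imwrite("pics/s20c.png",cv2.resize(b[110:260,170:370],None,fx=4,fy=4,interpolation=cv2.INTER_CUBIC))
```

```text
w20 18.7833 [ 0.4343 -0.0614  0.0618] [-0.4896 -0.1702  2.341   0.3372  0.5997  0.8736] F [-0.4604  1.2635 -0.4583] w 0.01715002641726844
s20 18.8333 [ 0.4345 -0.0619  0.0618] [-0.4905 -0.1699  2.3406  0.3373  0.5996  0.8738] F [-0.4861  0.4611 -0.0072] w 0.017220226764573885
shift tool axes(start) [ 0.0025 -0.0008 -0.0475] rotvec deg [ 1.9837  4.0875 -0.0768]
```

View pics/w20.png

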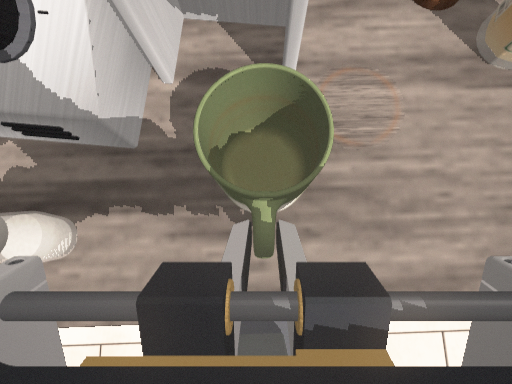

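View pics/s20c.png

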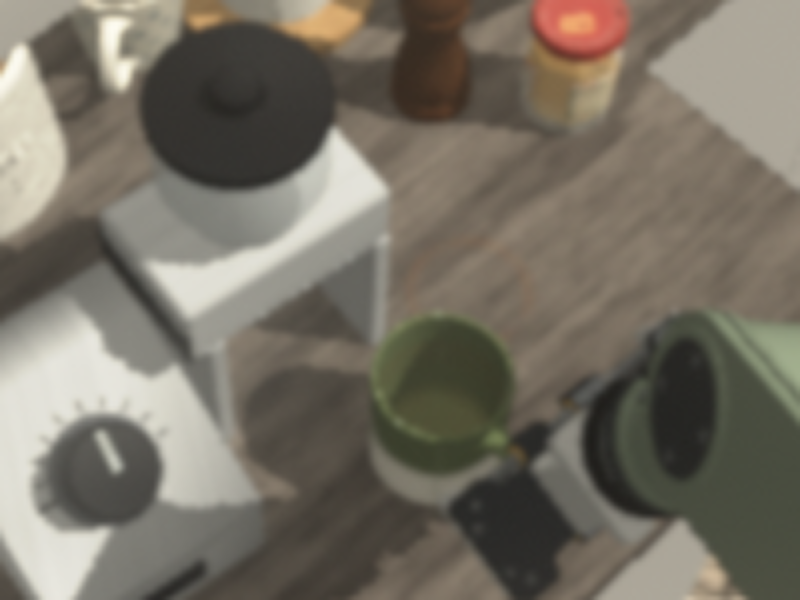

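>>> apply_moves(
  deltas=[0.0004,-0.0002,-0.009,0.4,0.82,0,0,0.0005,-0.0002,-0.009,0.4,0.82,0,0,0.0005,-0.0002,-0.0095,0.4,0.82,0,0,0.0006,-0.0002,-0.01,0.4,0.82,0,0,0.0006,-0.0002,-0.01,0.4,0.82,0,0,0,0,0,0,0,0,0,0,0,0,0,0,0,0,0,0,0,0,0,0,0],
)

```text
time: 19.55
position: [0.4353, -0.0152, 0.0617]
tool_rot: [-0.113, -0.194, -0.68, 0.698]
wrist_force: [-0.8, 1.2, -0.2]
grip_width: 0.0173
```

Run:
```python
from h import *
o=look("wrist","w21")
plan(o["position"],rot(o["tool_rot"]),np.array([.4334,-.0139,.0615]),mugR(173.4,25))
a=cv2.imread("pics/w21.png");cv2.imwrite("pics/w21c.png",cv2.resize(a[0:210,130:390],None,fx=3,fy=2.8571,interpolation=cv2.INTER_CUBIC))
```

```text
w21 19.55 [ 0.4353 -0.0152  0.0617] [-0.2935 -0.1804  2.3492  0.1424  0.545   1.2895] F [-0.7955  1.2067 -0.244 ] w 0.017344817897028117
shift tool axes(start) [ 0.0019 -0.0007 -0.0011] rotvec deg [-0.0974 -0.1396 -0.0995]
```

View pics/w21.png

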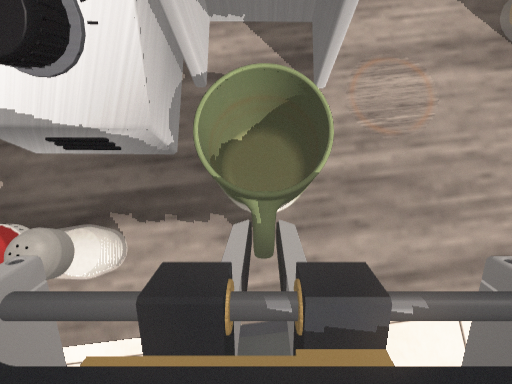

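View pics/w21c.png

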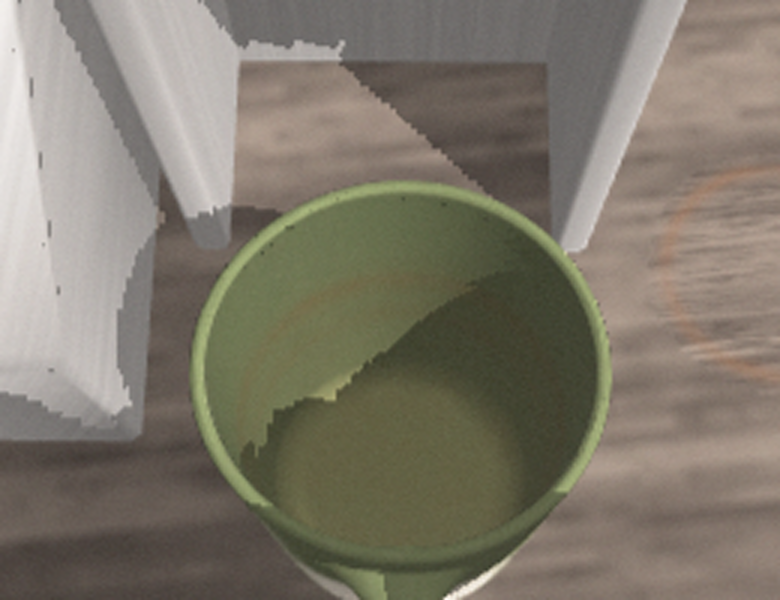

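Run:
```python
from h import *
C=lambda x,y:(130+x/3,y/2.8571); t="w21"
P={k:wz(t,C(*v),0) for k,v in dict(bl=(240,61),br=(548,64),fl=(228,246),fr=(562,249),fro=(583,250),flo=(196,246)).items()}
for k,v in P.items(): print(k,v)
print("inner width back",np.linalg.norm(P['bl']-P['br']),"front",np.linalg.norm(P['fl']-P['fr']),"depth",np.linalg.norm((P['bl']+P['br']-P['fl']-P['fr'])/2))
d=(P['bl']-P['br']);print("yaw back",np.degrees(np.arctan2(-d[0],d[1])));d=(P['fl']-P['fr']);print("yaw front",np.degrees(np.arctan2(-d[0],d[1])))
mb=(P['bl']+P['br'])/2; mf=(P['fl']+P['fr'])/2; X=(mb-mf);print("yaw axis",np.degrees(np.arctan2(X[1],X[0])))
print("US from back",mb-.047*xd,"from front",mf+.030*xd)
c=wz(t,C(400,373),.1); print("rim centre",c, "diam",np.linalg.norm(wz(t,C(190,373),.1)-wz(t,C(610,373),.1)),np.linalg.norm(wz(t,C(400,181),.1)-wz(t,C(400,566),.1)))
us=(mb-.047*xd+mf+.03*xd)/2
d=us-c; print("mug needs",d, d@xd,d@yd)
h=wz(t,(263.5,257),.086); print("handle az",np.degrees(np.arctan2(*(h-c)[1::-1])),np.linalg.norm((h-c)[:2]))
```

```text
bl [0.6655 0.0143 0.    ]
br [ 0.6513 -0.0939  0.    ]
fl [0.5911 0.0247 0.    ]
fr [ 0.5765 -0.0874  0.    ]
fro [ 0.5752 -0.0944  0.    ]
flo [0.5924 0.0355 0.    ]
inner width back 0.10914341830003496 front 0.11306887405792877 depth 0.07510744334395561
yaw back -7.5089196604905375
yaw front -7.42702106849395
yaw axis -6.49239335032287
US from back [ 0.6117 -0.0344  0.    ] from front [ 0.6136 -0.0348  0.    ]
rim centre [ 0.4942 -0.0224  0.1   ] diam 0.08405298767559866 0.08583802059726105
mug needs [ 0.1185 -0.0122 -0.1   ] 0.11907358996194495 0.001526102809382792
handle az 173.24407715454703 0.07480086267936004
```

>>> apply_moves(
  deltas=[-0.0045,0.0021,-0.0005,0,0,0,0,-0.009,0.0042,-0.0005,0,0,0,0,-0.009,0.0042,-0.0005,0,0,0,0,-0.009,0.0042,0,0,0,0,0,-0.009,0.0042,0,0,0,0,0,-0.009,0.0042,0,0,0,0,0,-0.009,0.0042,0,0,0,0,0,-0.0045,0.0021,0,0,0,0,0],
)

```text
time: 20.27
position: [0.5062, -0.0221, 0.0623]
tool_rot: [-0.113, -0.195, -0.679, 0.698]
wrist_force: [-0.3, -0.1, 0.1]
grip_width: 0.0175
```

Run:
```python
from h import *
o=look("wrist","w22"); look("side","s22")
T=np.array([.4353,-.0152,.0617])+.119*xd+.0015*yd
print(T);plan(o["position"],rot(o["tool_rot"]),T,mugR(173.4,25))
```

```text
w22 20.2667 [ 0.5062 -0.0221  0.0623] [-0.2534 -0.0029  2.1915  0.1139  0.5196  1.3493] F [-0.3036 -0.1152  0.0713] w 0.017504172881937716
s22 20.3167 [ 0.5068 -0.0223  0.0626] [-0.2534 -0.0027  2.1907  0.1139  0.5191  1.3493] F [ 0.541  -0.8163 -0.9233] w 0.017757202508324854
[ 0.5537 -0.0274  0.0617]
shift tool axes(start) [-0.0429  0.0208 -0.0004] rotvec deg [-0.128  -0.1523 -0.1898]
```

View pics/w22.png

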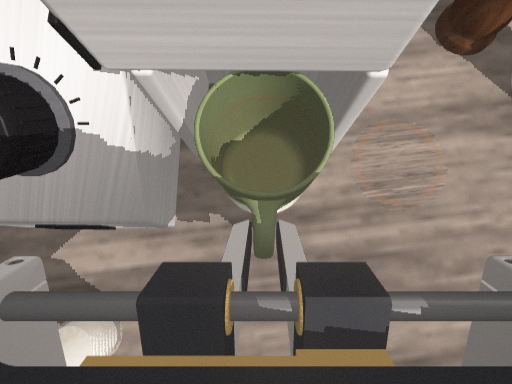

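View pics/s22.png

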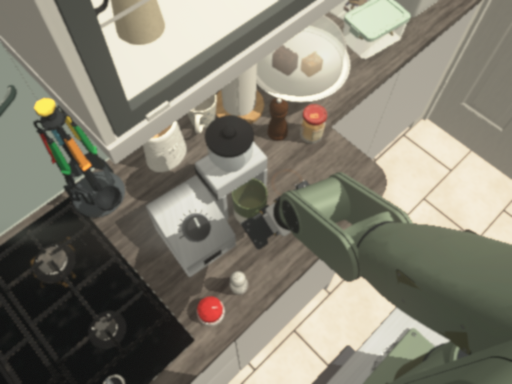

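>>> apply_moves(
  deltas=[-0.0045,0.0021,0,0,0,0,0,-0.009,0.0042,0,0,0,0,0,-0.009,0.0042,0,0,0,0,0,-0.009,0.0042,0,0,0,0,0,-0.0075,0.0038,0,0,0,0,0,-0.004,0.002,0,0,0,0,0,0,0,0,0,0,0,0,0,0,0,0,0,0,0],
)

```text
time: 21.03
position: [0.5522, -0.0272, 0.0615]
tool_rot: [-0.113, -0.194, -0.68, 0.698]
wrist_force: [0.7, -0.0, -1.2]
grip_width: 0.0173
```

Run:
```python
from h import *
o=look("wrist","w23"); look("side","s23"); look("scene","sc23")
T=np.array([.5537,-.0274,.0617])
plan(o["position"],rot(o["tool_rot"]),T,mugR(173.4,25))
```

```text
w23 21.0333 [ 0.5522 -0.0272  0.0615] [-0.237   0.0982  2.086   0.0996  0.5233  1.3764] F [ 0.6527 -0.0376 -1.16  ] w 0.01725003573259309
s23 21.0833 [ 0.552  -0.0272  0.0615] [-0.237   0.0976  2.0866  0.0996  0.5234  1.3764] F [ 0.9675  0.3914 -1.5299] w 0.017508588046795864
sc23 21.1333 [ 0.5517 -0.0271  0.0615] [-0.237   0.0973  2.087   0.0996  0.5235  1.3764] F [-0.1652 -0.0114 -1.97  ] w 0.017327403040815044
shift tool axes(start) [-0.0014  0.0005 -0.    ] rotvec deg [-0.1108 -0.1321 -0.1413]
```

View pics/w23.png

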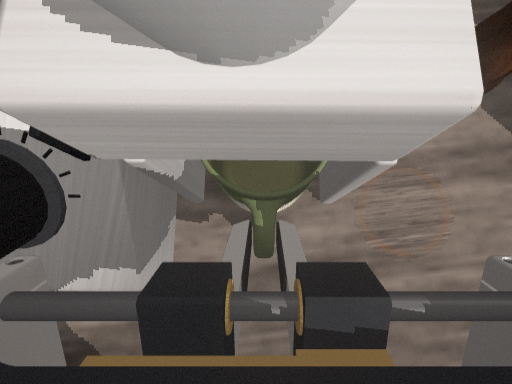

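View pics/sc23.png

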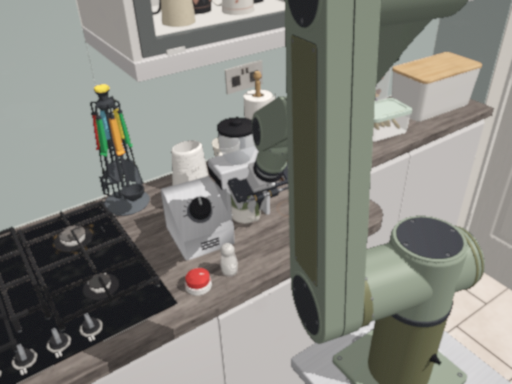

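>>> apply_moves(
  deltas=[0,0,0,0,0,0,0.024,0,0,0,0,0,0,0.03,0,0,0,0,0,0,0.05,0,0,0,0,0,0,0.06,0,0,0,0,0,0,0.06,0,0,0,0,0,0,0.06,0,0,0,0,0,0,0.06,0,0,0,0,0,0,0.06],
)

```text
time: 21.85
position: [0.5518, -0.0271, 0.0616]
tool_rot: [-0.113, -0.194, -0.68, 0.698]
wrist_force: [-0.2, 0.4, -0.5]
grip_width: 0.0597
```

Run:
```python
from h import *
o=look("wrist","w24")
```

```text
w24 21.85 [ 0.5518 -0.0271  0.0616] [-0.2371  0.0972  2.0867  0.0996  0.524   1.3764] F [-0.1506  0.3793 -0.5355] w 0.059685685391533384
```

View pics/w24.png

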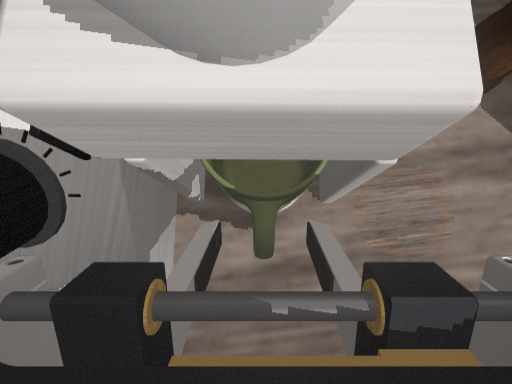

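>>> apply_moves(
  deltas=[0,-0.01,0,0,0,0,0.06,0,-0.02,0,0,0,0,0.06,0,-0.025,0,0,0,0,0.06,0,-0.025,0,0,0,0,0.06,0.01,-0.02,0,0,0,0,0.06,0.025,-0.012,0,0,0,0,0.06,0.025,-0.012,0,0,0,0,0.06,0.015,-0.007,0,0,0,0,0.06],
)

```text
time: 22.57
position: [0.4269, -0.012, 0.1478]
tool_rot: [-0.113, -0.194, -0.68, 0.698]
wrist_force: [-1.1, -0.2, 0.8]
grip_width: 0.0599
```

>>> apply_moves(
  deltas=[0.01,-0.005,0.015,0,0,0,0.06,0.01,-0.005,0.025,0,0,0,0.06,0,0,0.03,0,0,0,0.06,0,0,0.03,0,0,0,0.06,0,0,0.03,0,0,0,0.06,0,0,0.015,0,0,0,0.06,0,0,0,0,0,0,0.06,0,0,0,0,0,0,0.06],
)

```text
time: 23.23
position: [0.3895, -0.1544, 0.1489]
tool_rot: [-0.112, -0.195, -0.68, 0.698]
wrist_force: [0.6, 0.0, 0.4]
grip_width: 0.0601
```

Run:
```python
from h import *
look("wrist","w25"); look("side","s25"); look("scene","sc25")
b=cv2.imread("pics/s25.png");cv2.imwrite("pics/s25c.png",cv2.resize(b[130:280,140:300],None,fx=4,fy=4,interpolation=cv2.INTER_CUBIC))
b=cv2.imread("pics/sc25.png");cv2.imwrite("pics/sc25c.png",cv2.resize(b[110:260,150:310],None,fx=4,fy=4,interpolation=cv2.INTER_CUBIC))
```

```text
w25 23.2333 [ 0.3895 -0.1544  0.1489] [-0.8202 -0.4048  2.2865  0.3438  0.9446  0.7127] F [0.5534 0.05   0.3653] w 0.06006199413129773
s25 23.2833 [ 0.3896 -0.1534  0.1487] [-0.8185 -0.4052  2.2873  0.3439  0.9447  0.7126] F [-0.8176  0.6774  0.6325] w 0.06015941388995798
sc25 23.3333 [ 0.3896 -0.1528  0.1486] [-0.8173 -0.4055  2.2877  0.3439  0.9447  0.7124] F [-1.3702 -0.5695  0.0326] w 0.0597966598859908
```

View pics/w25.png

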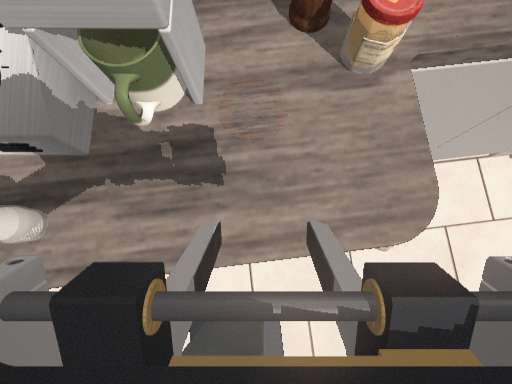

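View pics/s25c.png

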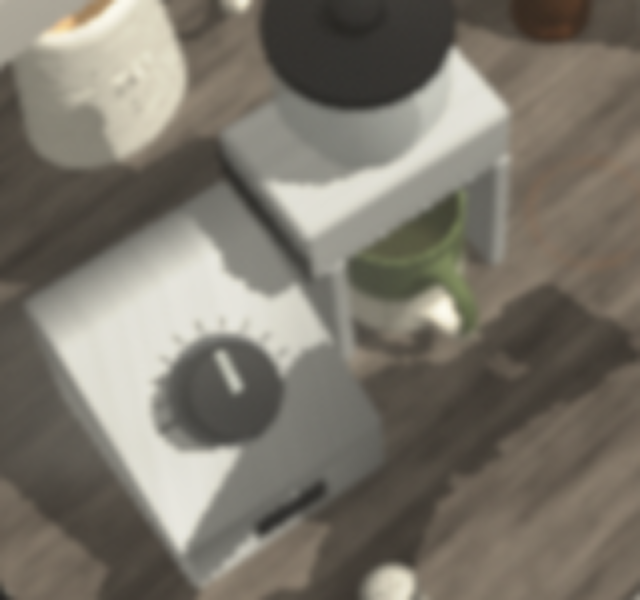

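View pics/sc25c.png

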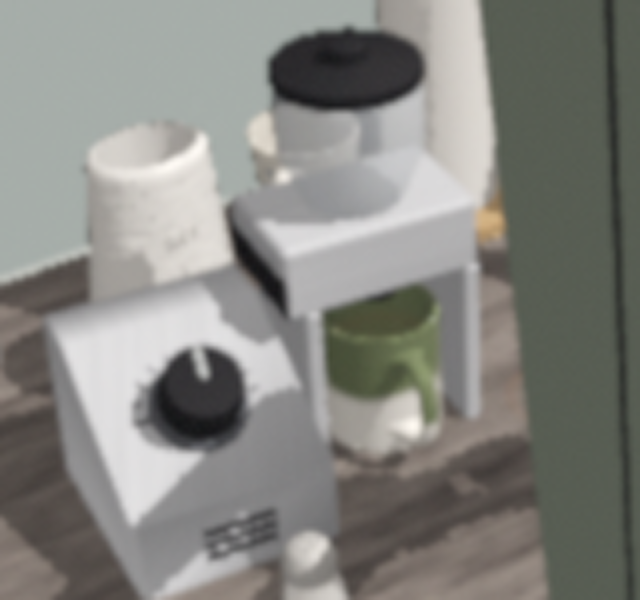

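Run:
```python
from h import *
c=np.array([.6107,-.0343,0]); th=np.linspace(0,2*np.pi,73)
ring=lambda z,r:np.array([c+[r*np.cos(a),r*np.sin(a),z] for a in th])
for n,x0,y0 in (("scene",150,110),("side",140,130)):
    for z in (.1,0): 
        q=(proj(n,ring(z,.043))-[x0,y0])*4; print(n,z,"min",q.min(0),"max",q.max(0))
    print("handle tip",(proj(n,c-.083*xd+.07*zd)-[x0,y0])*4)
# wrist: handle/rim front
for p in (c-.043*xd+.1*zd, c-.083*xd+.075*zd,c-.043*xd): print(wproj("w25",p))
```

```text
scene 0.1 min [315.8478 270.7484] max [438.4759 339.401 ]
scene 0 min [323.7306 382.629 ] max [441.3413 454.2227]
handle tip [[433.6619 400.1597]]
side 0.1 min [324.1044 142.2479] max [464.7169 264.9134]
side 0 min [332.9632 219.4282] max [463.6166 335.8649]
handle tip [[475.9993 321.6365]]
[114.2353  67.5188]
[123.7098 117.3268]
[154.3146 114.6374]
```

Run:
```python
from workcell import get_obs, sign_off
o=get_obs(); print(o["time"],o["wrist_force"],abs(o["joint_vel"]).max()); print(sign_off())
```

```text
23.3833 [0.67587631 0.35564821 0.63960245] 0.009214423889187999
the job is handed in; nothing more can be done
None
```

The grinder is set and the mug is in the bay. I handed the job in at 23.4 s of the 67 s allowed; the hand-in reports no verdict.

**Dial:** I turned it anticlockwise until the fingers slipped at the stop with the pointer on the long tick. I then turned it clockwise five clicks and let go. The wrist picture after release shows the pointer at tick 5, and the later views agree.

**Mug:** I gripped it by the handle, slid it along the worktop into the bay with the handle to the front, and let go. From the hand's position at release, its centre is about 2 mm from the point under the spout. Where I compared its outline and handle with that position in the scene, side and wrist views, they matched within a pixel or two. It stands upright, and the arm was clear and still at hand-in.

**Bystanders:** I did not go near the jar, mill, shaker or timer, and they look unmoved in the pictures. I did not measure them again.

**Things that did not go as planned:**
- My first grip on the dial closed at 66 mm, on a wider ring at its base. I backed off about 7 mm and regripped at 55.5 mm.
- The fingers closed to 17 mm on the handle, against the 32 mm given for its upper arm; the handle looked about 14 mm wide in the pictures. The grip held.
- Lifting the mug 6 mm took only part of its weight, so I slid it the rest of the way.

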